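# Set up the copy rail on the calligraphy desk

## Task

Set up the copy rail: lay the loose wooden rail across all three posts of the stand, down in their seats and roughly centred, and then press each of the three hinged straps down over it until it snaps shut. Only after all three straps are shut, hang every folded copy board on the desk astride the rail, in the open bays between the posts, and let go with the boards hanging still. Leave the inkstone, the brush pot and the paperweight where they are.

Things in the scene. Friction and masses are not known exactly. Their poses are not given: they have to be found in the camera images.
- stand: Dark wooden stand, fixed. Base 100 x 430 x 14 mm; three posts 30 mm wide at its y = -180, 0, +180 mm (150 mm clear bays between). Origin: centre of underside; z up; y along the posts; x away from the robot, to the hinge side. Each post has an open-topped seat 32 mm wide across x, floor 100 mm above the desk, flared mouth ending 117 mm up.
- stand_seat (a point): centre of the middle post's seat floor, where the underside of the rail rests (stand frame: x 0, y 0, z 100 mm)
- rail: Plain flat wooden rail, 460 mm long, 26 mm wide (x), 18 mm high, 90 g, lying loose on the desk at the start. Origin: centre of its underside; y along its length, z up. Seated, its underside is 100 mm and its top 118 mm above the desk and it overhangs the outer posts by 35 mm at each end when centred. Each bay has room for two boards side by side.
- inkstone: bystander: round black inkstone, 130 mm across, 34 mm high; origin centre of underside; leave alone
- brushpot: bystander: blue ceramic brush pot, 72 mm across, 100 mm high, brushes reaching to 200 mm; origin centre of underside; leave alone
- paperweight: bystander: dark wooden paperweight bar, 30 x 170 x 18 mm, with small brass knob; origin centre of underside; leave alone
- strap1 (a joint): Snap strap on the post at the stand's y = -180 mm: angle, rad. 0 = shut, level across the rail; grows as the free end lifts; stop 1.4; starts open at 1.2 to 1.35. Detent: from 1.2 to 0.2 it springs back open (about 8 N down on the pad, most near 0.6); below 0.2 it snaps shut and holds. Aluminium plate 88 x 26 x 5 mm from the hinge towards the robot. Cannot shut if the rail is not seated.
- strap1_pad (a point): centre of the top face of strap1's black rubber press pad (24 x 26 mm), 75 mm from the hinge axis and 7.5 mm above the plate's mid-plane, which holds the axis. Moves on a circle about the hinge: open, it faces up and away from the robot; shutting, it comes about 50 mm towards the robot and 70 mm down.
- strap1_hinge (a point): the hinge axis of strap1 (parallel to the stand's y), 52 mm from the rail's middle line on the side away from the robot, 122 mm above the desk
- strap2 (a joint): Snap strap on the middle post (y = 0): angle, rad. 0 = shut, level across the rail; grows as the free end lifts; stop 1.4; starts open at 1.2 to 1.35. Detent: from 1.2 to 0.2 it springs back open (about 8 N down on the pad, most near 0.6); below 0.2 it snaps shut and holds. Aluminium plate 88 x 26 x 5 mm from the hinge towards the robot. Cannot shut if the rail is not seated.
- strap2_pad (a point): centre of the top face of strap2's black rubber press pad (24 x 26 mm), 75 mm from the hinge axis and 7.5 mm above the plate's mid-plane, which holds the axis. Moves on a circle about the hinge: open, it faces up and away from the robot; shutting, it comes about 50 mm towards the robot and 70 mm down.
- strap2_hinge (a point): the hinge axis of strap2 (parallel to the stand's y), 52 mm from the rail's middle line on the side away from the robot, 122 mm above the desk
- strap3 (a joint): Snap strap on the post at the stand's y = +180 mm: angle, rad. 0 = shut, level across the rail; grows as the free end lifts; stop 1.4; starts open at 1.2 to 1.35. Detent: from 1.2 to 0.2 it springs back open (about 8 N down on the pad, most near 0.6); below 0.2 it snaps shut and holds. Aluminium plate 88 x 26 x 5 mm from the hinge towards the robot. Cannot shut if the rail is not seated.
- strap3_pad (a point): centre of the top face of strap3's black rubber press pad (24 x 26 mm), 75 mm from the hinge axis and 7.5 mm above the plate's mid-plane, which holds the axis. Moves on a circle about the hinge: open, it faces up and away from the robot; shutting, it comes about 50 mm towards the robot and 70 mm down.
- strap3_hinge (a point): the hinge axis of strap3 (parallel to the stand's y), 52 mm from the rail's middle line on the side away from the robot, 122 mm above the desk
- board1: Folded plywood copy board: rigid saddle, an upside-down U with flared legs, 58 mm wide (y), 84 high, 110 g. Top 42 mm across (x) with flat upright outer faces for the upper 36 mm (grip there), slot inside 34 mm; legs splay to 86 mm at the steel-weighted feet, dark print outside. Origin: between the feet at foot level; z up, y along the fold. Starts standing on the desk; 2 to 4 are present. Hangs either way round.
- board1_fold (a point): underside of the top of board1, middle of the fold, 78 mm above its feet: this rests on the rail's top when it hangs
- board2: Folded plywood copy board: rigid saddle, an upside-down U with flared legs, 58 mm wide (y), 84 high, 110 g. Top 42 mm across (x) with flat upright outer faces for the upper 36 mm (grip there), slot inside 34 mm; legs splay to 86 mm at the steel-weighted feet, dark print outside. Origin: between the feet at foot level; z up, y along the fold. Starts standing on the desk; 2 to 4 are present. Hangs either way round.
- board2_fold (a point): underside of the top of board2, middle of the fold, 78 mm above its feet: this rests on the rail's top when it hangs
- board3: Folded plywood copy board: rigid saddle, an upside-down U with flared legs, 58 mm wide (y), 84 high, 110 g. Top 42 mm across (x) with flat upright outer faces for the upper 36 mm (grip there), slot inside 34 mm; legs splay to 86 mm at the steel-weighted feet, dark print outside. Origin: between the feet at foot level; z up, y along the fold. Starts standing on the desk; 2 to 4 are present. Hangs either way round.
- board3_fold (a point): underside of the top of board3, middle of the fold, 78 mm above its feet: this rests on the rail's top when it hangs
- board4: Folded plywood copy board: rigid saddle, an upside-down U with flared legs, 58 mm wide (y), 84 high, 110 g. Top 42 mm across (x) with flat upright outer faces for the upper 36 mm (grip there), slot inside 34 mm; legs splay to 86 mm at the steel-weighted feet, dark print outside. Origin: between the feet at foot level; z up, y along the fold. Starts standing on the desk; 2 to 4 are present. Hangs either way round.
- board4_fold (a point): underside of the top of board4, middle of the fold, 78 mm above its feet: this rests on the rail's top when it hangs
Things that resemble listed ones, but are neither listed nor needed, are in the scene too. What is shaped like the board4 but green is not meant.

How it is judged:
On the way, in this order (a step that is already met when the one before it is completed fails the run):
1. the rail lies down in the seats of all three posts, roughly centred (x of rail in the frame of stand between -0.008 and 0.008 m and y of rail in the frame of stand between -0.03 and 0.03 m and z of rail in the frame of stand between 0.094 and 0.104 m and angle between the y axis of rail and the y axis of stand, either way round below 0.04 rad), for 0.3 s.
2. all three straps are snapped shut over the seated rail, and no copy board is on the rail yet (all of step 1 and value of joint each of strap1, strap2, strap3 below 0.08 rad and height (world z) of each of board1, board2, board3, board4 below 0.012 m), for 0.3 s.
At the end, for the whole second after the job is handed in: Rail in its seats (8 mm across, 30 mm lengthwise, 6 mm in height, 0.04 rad); all straps below 0.08 rad; every board present astride the rail between the outer posts: fold within 6 mm of the rail's top and 10 mm of its middle line, upright within 0.2 rad, at rest (all of step 1 and value of joint each of strap1, strap2, strap3 below 0.08 rad and x of board1_fold in the frame of rail between -0.01 and 0.01 m and y of board1_fold in the frame of rail between -0.19 and 0.19 m and z of board1_fold in the frame of rail between 0.012 and 0.024 m and angle between each of board1, board2, board3, board4's own z axis and vertical below 0.2 rad and linear speed of each of board1, board2, board3, board4 below 0.04 m/s and x of board2_fold in the frame of rail between -0.01 and 0.01 m and y of board2_fold in the frame of rail between -0.19 and 0.19 m and z of board2_fold in the frame of rail between 0.012 and 0.024 m and x of board3_fold in the frame of rail between -0.01 and 0.01 m and y of board3_fold in the frame of rail between -0.19 and 0.19 m and z of board3_fold in the frame of rail between 0.012 and 0.024 m and x of board4_fold in the frame of rail between -0.01 and 0.01 m and y of board4_fold in the frame of rail between -0.19 and 0.19 m and z of board4_fold in the frame of rail between 0.012 and 0.024 m); the robot touches nothing.
It fails at once if the inkstone is pushed more than 30 mm or tipped over (distance of inkstone from where it was at the start of the episode above 0.03 m or angle between inkstone's own z axis and vertical above 0.4 rad).
It fails at once if the brushpot is pushed more than 30 mm or tipped over (distance of brushpot from where it was at the start of the episode above 0.03 m or angle between brushpot's own z axis and vertical above 0.4 rad).
It fails at once if the paperweight is pushed more than 30 mm or tipped over (distance of paperweight from where it was at the start of the episode above 0.03 m or angle between paperweight's own z axis and vertical above 0.4 rad).
Of board1, board2, board3, board4 only 2 to 4 are there at a start; the rules pass over those that are not, and their reading is None.
At some moment in a run one of board1, board2, board3, board4 may be knocked a few centimetres aside while the robot is not near it.
It also fails if it takes over 210 s, if anything falls off the work surface, if the arm or the gripper's body presses on something with over 40 N, if the wrist force passes 120 N, or if a joint passes its speed limit or range.

## Robot

A 7-joint arm with a two-finger parallel gripper is mounted at the origin on the work surface. World frame = base frame: x ahead of the robot, y to its left, z up, the work surface at z = 0. Lengths are in m, angles in rad, forces in N, time in s.
With the tool pointing down it reaches from about 0.35 to 0.9 m from the base axis. Payload 8.1 kg.
Tool frame: the origin (TCP) lies midway between the tips of the shut fingers; the grasp point (between the pads) lies 19 mm behind it; z points along the fingers, y is the line along which they close (so a half turn about z gives the same grasp; the last joint's range is limited). The gripper opens to 85 mm and grips with 20 to 120 N. Pads are 22 mm wide; open, the fingers measure 114 mm over their backs; the gripper's body (76 mm by 85 mm) begins 54 mm behind the grasp point. The pads swing forward as they close: fully open they stand 13 mm farther back than shut.
Start: joints at [1.011, 0.434, 0.025, 1.573, -0.012, 1.134, -0.075], TCP at [0.276, -0.561, 0.231] pointing down, gripper open.
Joint ranges: [-2.62, 2.62], [-0.44, 2.09], [-1.27, 1.32], [0.08, 2.57], [-1.32, 4.46], [0.12, 2], [-2.74, 2.74]. Speed limits (rad/s): [2.22, 2.22, 3.01, 3.01, 3.14, 3.14, 3.14].

## Interface

Orientations are given as a rotation vector (axis times angle).
In Python, from workcell import arm, vision gives the robot as it stands.
- The arm moves only by the tool arm_command, never from a script. Its argument "commands" is a list of rows, each a list of 6 numbers: the shift along the tool's x, y, z in mm, then the turn, a rotation vector about the tool's x, y, z in rad. In form: [[x, y, z, rx, ry, rz], ...]. A call has 1 to 20 rows; each row is the pose to reach, as a shift and turn from the pose commanded when the call began, along the tool's axes at that moment; what a row does not reach only later rows make up. A row lasts 1/12 s, in which the tool goes at most 41.7 mm and 7.16 degrees, less where a joint would pass 70% of its speed; a pose out of reach is approached as far as the arm can. A call with a gripper value outside its range is refused whole. "gripper" is the closure in counts, from 0 (fully open) to 255 (shut), set as the call begins (left out, the last holds). The fingers move at their own pace and stop on an object; the grip force is fixed at half the most. Time passes only in rows, so rows that repeat a pose let the fingers close. It gives the time, the measured TCP pose, the force, the opening and the grip force at its end, in the units of the state.
- arm.sense(): the state, without advancing time (a new reading comes with each control period).
- vision.snapshot(name): name is "side" or "top"; returns (picture, depth): 400x640x3 uint8, red, green, blue; 400x640 float32, m along the optical axis (not along the pixel's ray), 0 where there is no reading.
- vision.camera_info(name): a dict with "camera_matrix" (3x3 intrinsics, pixels), "k1" (the pictures are not rectified: a ray, as slopes to the right and down, at radius r is drawn at 1 + k1 r^2 times it, then the intrinsics apply), "pose" (4x4, takes a point from camera to world coordinates). Camera axes: x right, y up, looking along -z (the intrinsics and any distortion apply to the point x, -y, -z); pixel columns grow to the right and rows downward; lengths in m; the calibration is good to about 2 mm. A picture is of the moment at which its call begins. camera_info takes no time and is no camera call.
- arm.job_done(): hands the job in; it is judged then, once.
The state is a dict: "t": time; "qpos": joint angles; "joint_vel": joint speeds; "effort": joint torques, N m; "tcp_pos": TCP position; "eef_rot": TCP orientation; "ft_force": force on the tool from outside, world axes, zero at the start; "moment": the same for the moment, N m; "grip_width": opening from 0.0 (shut) to 1.0 (fully open); "gripper_force": force on a finger pad.
Only numpy, scipy, OpenCV 4.12 (cv2) and the standard library are available. Lean on these libraries where they do the work, as an engineer would, in place of code of your own. Each camera call takes 0.05 s, during which the arm holds its last target. There are 200 camera calls.

## Working session

There is one attempt and no reset: what is moved stays moved. The work goes in short steps, Python scripts to look and compute and a tool call to move; the robot and the scene stay as the last step left them, time stands still between calls to the robot, and variables do not carry over. Pictures are saved under pics/ and viewed, at most 14 in all, crops included, and the job is handed in when it is done.

Besides the shell and the picture viewer there is one more tool, called after ">>>" as name(argument=value, ...), one argument or row to a line, values as JSON. arm_command: Moves the arm, as the interface text tells. Its arguments: {"type":"object","properties":{"commands":{"type":"array"},"gripper":{"type":"number"}},"required":["commands"]}

```bash
mkdir -p pics; ls; cat > h.py <<'E'
import numpy as np, cv2
from workcell import arm, vision
from scipy.spatial.transform import Rotation as R
def snap(n,save=None):
    p,d=vision.snapshot(n)
    if save: cv2.imwrite('pics/'+save,p[:,:,::-1])
    return p,d
def cloud(n,d):
    """world xyz per pixel (400x640x3) from depth"""
    c=vision.camera_info(n);K=np.array(c['camera_matrix'],float);k=c['k1'];T=np.array(c['pose'])
    v,u=np.mgrid[0:d.shape[0],0:d.shape[1]].astype(np.float64)
    pts=np.stack([u,v],-1).reshape(-1,1,2)
    s=cv2.undistortPoints(pts,K,np.array([k,0,0,0.])).reshape(d.shape+(2,))
    P=np.stack([s[...,0]*d,-s[...,1]*d,-d],-1)
    W=P@T[:3,:3].T+T[:3,3]; W[d==0]=np.nan
    return W
def totool(target):
    """world target tcp -> shift in tool axes mm"""
    s=arm.sense();Rm=R.from_rotvec(s['eef_rot']).as_matrix()
    return 1000*Rm.T@(np.array(target)-np.array(s['tcp_pos']))
E
python3 - <<'E'
from h import *
print(arm.sense())
for n in('side','top'):
    c=vision.camera_info(n);print(n,np.round(c['pose'],3).tolist(),c['camera_matrix'],c['k1'])
    snap(n,n+'0.png')
E
```

```text
pics
{'t': 0.0, 'qpos': array([ 1.01140482,  0.43521843,  0.02497198,  1.57412631, -0.01157165,
        1.13402943, -0.07509641]), 'joint_vel': array([-0.00056678, -0.00118969, -0.0008164 , -0.00017194,  0.00051018,
       -0.00035929, -0.00114832]), 'effort': array([-2.31399954e-04, -6.70466352e+01,  1.02602810e+00, -3.16212916e+01,
        1.60007982e-02,  1.24032199e-02,  8.68240136e-06]), 'tcp_pos': array([ 0.27537363, -0.56047251,  0.23051752]), 'eef_rot': array([-3.05852079e+00, -7.10872254e-01,  8.42954191e-04]), 'ft_force': array([-0.80828397, -0.43005831, -0.08986653]), 'moment': array([-0.04347023,  0.01672803,  0.03431959]), 'gripper_force': 0.0, 'grip_width': 0.9987398811597501}
side [[-0.834, 0.425, -0.353, -0.008], [-0.552, -0.644, 0.529, 0.762], [-0.002, 0.636, 0.772, 1.275], [0.0, 0.0, 0.0, 1.0]] [[469.99167172   0.         318.30955786]
 [  0.         469.99167172 203.33622433]
 [  0.           0.           1.        ]] -0.10412649887236694
top [[-0.026, 0.992, -0.122, 0.369], [-1.0, -0.027, -0.005, -0.054], [-0.009, 0.121, 0.993, 1.36], [0.0, 0.0, 0.0, 1.0]] [[443.46158877   0.         318.23229409]
 [  0.         443.46158877 198.42310469]
 [  0.           0.           1.        ]] -0.014845757573857607
```

View pics/top0.png

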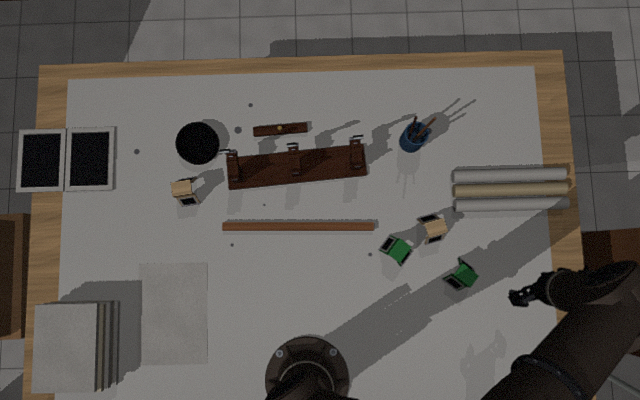

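View pics/side0.png

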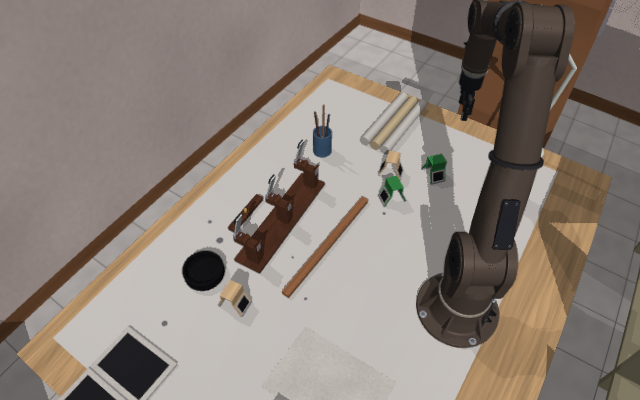

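The top view shows the rail at (222–375, 226) and the stand with posts near (233,168), (295,160) and (357,155). There are two plain plywood boards, at (185,190) and (432,228). The two green look-alikes at (396,249) and (461,273) aren't meant. Next I measure.

```bash
cat > m.py <<'E'
from h import *
def rect(P):
    (c,s,a)=cv2.minAreaRect((P[:,:2]*1000).astype(np.float32)); 
    return np.round(c,1),np.round(s,1),round(a,1)
def measure(n,p,d):
    W=cloud(n,d); hsv=cv2.cvtColor(p,cv2.COLOR_RGB2HSV); H,S,V=[hsv[...,i].astype(int) for i in range(3)]
    z=W[...,2]; ok=np.isfinite(z)&(W[...,0]>.3)&(W[...,0]<.85)&(abs(W[...,1])<.45)
    def comps(name,m,mn=25):
        k,l,st,ce=cv2.connectedComponentsWithStats((m&ok).astype(np.uint8))
        for i in range(1,k):
            if st[i,4]<mn: continue
            P=W[l==i]; print(n,name,'px',np.round(ce[i]),st[i,4],'med',np.round(np.median(P,0),4),'rect',*rect(P),'z',np.round(np.percentile(P[:,2],[5,95]),3))
    comps('tantop',(H>8)&(H<25)&(S>50)&(V>110)&(z>.074)&(z<.095),20)
    comps('green',(H>45)&(H<85)&(S>100)&(z>.07))
    comps('rail',(H<14)&(S>80)&(V>70)&(z>.008)&(z<.03))
    comps('base',(H<20)&(S>60)&(V<110)&(z>.006)&(z<.024),60)
    comps('tall',(z>.10)&(z<.25),10)
    comps('posttop',(z>.108)&(z<.125),6)
    return W
E
python3 - <<'E'
from m import *
for n in('top','side'):
    p,d=snap(n); measure(n,p,d)
    if n=='top': cv2.imwrite('pics/c1.png',cv2.hconcat([cv2.resize(p[130:200,160:290,::-1],(400,215),interpolation=2),cv2.resize(p[130:200,270:400,::-1],(400,215),interpolation=2)]))
    else: cv2.imwrite('pics/c2.png',cv2.resize(p[80:320,180:460,::-1],(700,600),interpolation=2))
E
```

```text
top tantop px [181. 188.] 266 med [0.5675 0.3532 0.0847] rect [567.8 353. ] [41.1 58. ] 6.8 z [0.081 0.089]
top tantop px [436. 227.] 281 med [ 0.4334 -0.3834  0.0847] rect [ 433.  -383.3] [41.1 56.8] 14.3 z [0.081 0.089]
top green px [399. 250.] 295 med [ 0.3706 -0.2746  0.0846] rect [ 369.8 -275.2] [42.3 56.3] 51.4 z [0.079 0.088]
top green px [459. 270.] 38 med [ 0.3097 -0.4441  0.0839] rect [ 310.3 -445. ] [15.6 31.6] 54.8 z [0.08  0.088]
top rail px [297. 226.] 1234 med [0.4509 0.0167 0.0188] rect [451.2  18.3] [458.6  25. ] 88.5 z [0.014 0.023]
top base px [279. 129.] 462 med [0.7546 0.0723 0.0184] rect [755.4  67.6] [ 31.5 166.8] 3.2 z [0.014 0.023]
top base px [297. 167.] 3309 med [0.6316 0.0059 0.0149] rect [636.   19.2] [ 99.8 426.9] 4.5 z [0.01 0.02]
top base px [298. 226.] 1319 med [0.4509 0.0164 0.0187] rect [451.2  18.7] [459.3  25. ] 88.5 z [0.014 0.023]
top tall px [413. 123.] 52 med [ 0.7207 -0.3183  0.1587] rect [ 724.5 -318. ] [20.4 13.8] 11.5 z [0.101 0.205]
top tall px [429. 124.] 61 med [ 0.7175 -0.3615  0.1562] rect [ 722.9 -364.7] [17.9 22.7] 79.0 z [0.103 0.2
[... 3719 characters left out ...]
.1] [3.8 6.7] 33.3 z [0.109 0.122]
side posttop px [301. 162.] 73 med [ 0.6762 -0.157   0.1126] rect [ 674.7 -159.1] [41.  36.8] 5.3 z [0.108 0.121]
side posttop px [316. 168.] 20 med [ 0.6162 -0.1607  0.1138] rect [ 617.6 -159.7] [12.3 31.5] 5.5 z [0.108 0.117]
side posttop px [273. 197.] 87 med [0.6627 0.0239 0.1124] rect [659.9  22.7] [30.9 39.7] 89.5 z [0.108 0.123]
side posttop px [288. 204.] 24 med [0.6018 0.0222 0.1124] rect [603.7  16.2] [11.6 32. ] 12.0 z [0.108 0.119]
side posttop px [242. 236.] 94 med [0.6444 0.2009 0.1121] rect [645.3 201.7] [41.8 36. ] 0.3 z [0.108 0.123]
side posttop px [257. 244.] 27 med [0.5877 0.1973 0.1138] rect [589.  197.3] [12.  29.7] 4.4 z [0.109 0.117]
```

View pics/c2.png

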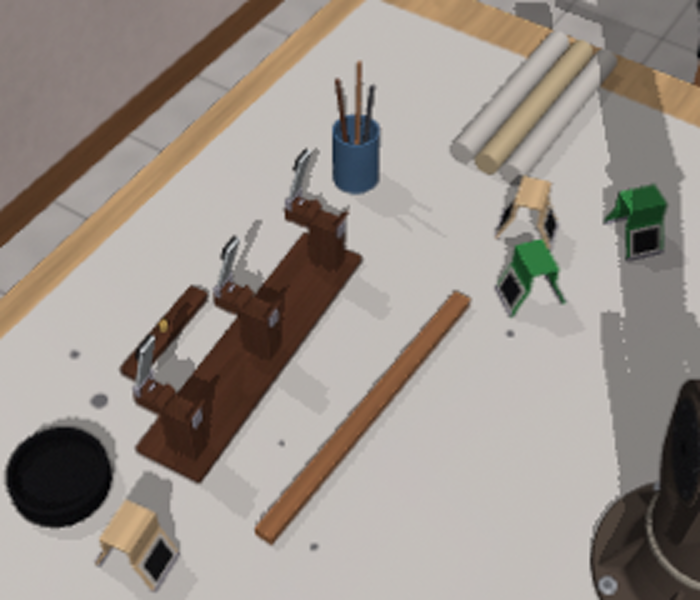

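Crop c2 confirms two tan plywood boards, at about (130,530) and (530,190) in the crop. The look-alikes are plainly green. The straps are open, with nothing in the seats. The stand centre is about (0.6355, 0.019) with yaw 4.6°. The rail centre is (0.451, 0.0185) with yaw −1.5°. I'll grip the rail 90 mm to the −y side so that the fingers come down into a bay.

```bash
cat >> h.py <<'E'
def go(x,y,z,yaw,tilt=0):
    """row to TCP x,y,z (m) with tool down, tool y at angle yaw (deg) in world xy; prints row"""
    s=arm.sense();R0=R.from_rotvec(s['eef_rot']).as_matrix()
    a=np.radians(yaw);ty=np.array([np.cos(a),np.sin(a),0]);tz=np.array([0,0,-1.])
    R1=np.column_stack([np.cross(ty,tz),ty,tz])
    t=1000*R0.T@(np.array([x,y,z])-s['tcp_pos']); r=R.from_matrix(R0.T@R1).as_rotvec()
    print('row',np.round(t,1).tolist(),np.round(r,4).tolist(),'t',round(s['t'],1))
E
python3 -c "
from h import *
go(.449,-.0715,.15,-1.5)"
```

```text
row [371.5, -362.4, 81.1] [-0.0009, -0.0004, -1.0879] t 0.2
```

>>> arm_command(
  commands=[
    [371.5,-362.4,81,0,0,-1.088],
    [371.5,-362.4,81,0,0,-1.088],
    [371.5,-362.4,81,0,0,-1.088],
    [371.5,-362.4,81,0,0,-1.088],
    [371.5,-362.4,81,0,0,-1.088],
    [371.5,-362.4,81,0,0,-1.088],
    [371.5,-362.4,81,0,0,-1.088],
    [371.5,-362.4,81,0,0,-1.088],
    [371.5,-362.4,81,0,0,-1.088],
    [371.5,-362.4,81,0,0,-1.088],
    [371.5,-362.4,81,0,0,-1.088],
    [371.5,-362.4,81,0,0,-1.088],
    [371.5,-362.4,81,0,0,-1.088],
    [371.5,-362.4,81,0,0,-1.088],
    [371.5,-362.4,81,0,0,-1.088],
    [371.5,-362.4,81,0,0,-1.088],
    [371.5,-362.4,81,0,0,-1.088],
    [371.5,-362.4,81,0,0,-1.088],
    [371.5,-362.4,81,0,0,-1.088],
    [371.5,-362.4,81,0,0,-1.088],
  ],
  gripper=0,
)

```text
t: 1.87
tcp_pos: [0.4491, -0.0727, 0.1504]
eef_rot: [2.252, 2.19, -0.0]
ft_force: [0.5, -1.4, -0.5]
grip_width: 1.003
gripper_force: 0.0
```

```bash
python3 -c "
from h import *
go(.449,-.0715,.004,-1.5);print(arm.sense()['ft_force'])"
```

```text
row [1.2, -0.2, 146.4] [0.0002, 0.0002, -0.0015] t 1.9
[ 0.45339079 -1.38544842 -0.46491108]
```

>>> arm_command(
  commands=[
    [1,0,40,0,0,0],
    [1,0,80,0,0,0],
    [1,0,115,0,0,0],
    [1,0,135,0,0,0],
    [1,0,146,0,0,0],
    [1,0,146,0,0,0],
    [1,0,146,0,0,0],
  ],
)

```text
t: 2.45
tcp_pos: [0.449, -0.071, 0.0041]
eef_rot: [-2.25, -2.191, 0.001]
ft_force: [0.4, -0.2, 0.7]
grip_width: 0.996
gripper_force: 0.0
```

>>> arm_command(
  commands=[
    [0,0,0,0,0,0],
    [0,0,0,0,0,0],
    [0,0,0,0,0,0],
    [0,0,0,0,0,0],
    [0,0,0,0,0,0],
    [0,0,0,0,0,0],
    [0,0,0,0,0,0],
    [0,0,0,0,0,0],
    [0,0,0,0,0,0],
    [0,0,0,0,0,0],
    [0,0,0,0,0,0],
    [0,0,0,0,0,0],
  ],
  gripper=255,
)

```text
t: 3.45
tcp_pos: [0.4497, -0.071, 0.005]
eef_rot: [2.249, 2.192, 0.001]
ft_force: [-1.8, -0.4, 11.1]
grip_width: 0.289
gripper_force: 59.1
```

>>> arm_command(
  commands=[
    [0,0,-10,0,0,0],
    [0,0,-30,0,0,0],
    [0,0,-60,0,0,0],
    [0,0,-90,0,0,0],
    [0,0,-120,0,0,0],
    [0,0,-140,0,0,0],
    [0,0,-150,0,0,0],
    [0,0,-150,0,0,0],
    [0,0,-150,0,0,0],
  ],
)

```text
t: 4.2
tcp_pos: [0.449, -0.0711, 0.1541]
eef_rot: [2.25, 2.192, -0.0]
ft_force: [0.3, 0.8, -1.1]
grip_width: 0.286
gripper_force: 59.6
```

```bash
cat >> m.py <<'E'
def held(zlo,zhi):
    for n in('top','side'):
        p,d=snap(n);W=cloud(n,d);hsv=cv2.cvtColor(p,cv2.COLOR_RGB2HSV);H,S,V=[hsv[...,i].astype(int) for i in range(3)]
        m=(H<14)&(S>80)&(V>60)&(W[...,2]>zlo)&(W[...,2]<zhi)&(W[...,0]>.3)&(W[...,0]<.8)&(abs(W[...,1])<.4)
        k,l,st,ce=cv2.connectedComponentsWithStats(m.astype(np.uint8))
        for i in range(1,k):
            if st[i,4]<40: continue
            P=W[l==i]; q=np.polyfit(P[:,1],P[:,0],1);qz=np.polyfit(P[:,1],P[:,2],1)
            print(n,st[i,4],'y',np.round(np.percentile(P[:,1],[0,100]),4),'yaw',np.degrees(-np.arctan(q[0])).round(2),'medx',np.median(P[:,0]).round(4),'medz',np.median(P[:,2]).round(4),'slope z/y deg',np.degrees(np.arctan(qz[0])).round(2),*rect(P))
E
python3 -c "
from m import *
held(.12,.22);s=arm.sense();print(s['tcp_pos'],s['grip_width'],s['gripper_force'],s['ft_force'])"
```

```text
top 876 y [-0.005   0.2474] yaw -1.56 medx 0.4542 medz 0.167 slope z/y deg -0.24 [454.5 121. ] [252.6  25.2] 88.5
top 164 y [-0.21   -0.1588] yaw -2.43 medx 0.4476 medz 0.1684 slope z/y deg -1.22 [ 447.6 -184.1] [51.2 22. ] 88.4
side 112 y [-0.2136 -0.15  ] yaw 4.93 medx 0.4431 medz 0.1663 slope z/y deg -0.42 [ 445.5 -181.8] [63.6 27.6] 89.9
side 938 y [-0.0963  0.2487] yaw -0.99 medx 0.4512 medz 0.165 slope z/y deg -0.45 [452.1  76.5] [344.9  29.4] 88.5
[ 0.44826602 -0.07090143  0.15299864] 0.28693632289654847 59.58211362361908 [ 0.17340578  0.64737993 -1.39364121]
```

```bash
python3 -c "
from h import *
go(.6425,-.0697,.135,4.6)"
```

```text
row [6.3, 194.2, 17.5] [-0.0023, -0.0003, -0.1063] t 4.3
```

>>> arm_command(
  commands=[
    [0,20,-10,0,0,-0.02],
    [1,50,-10,0,0,-0.04],
    [2,80,-10,0,0,-0.06],
    [3,110,-10,0,0,-0.08],
    [4,140,-10,0,0,-0.106],
    [6,170,-10,0,0,-0.106],
    [6,185,-10,0,0,-0.106],
    [6,194,-5,0,0,-0.106],
    [6,194,5,0,0,-0.106],
    [6,194,17,0,0,-0.106],
    [6,194,17,0,0,-0.106],
    [6,194,17,0,0,-0.106],
    [6,194,17,0,0,-0.106],
    [6,194,17,0,0,-0.106],
  ],
)

```text
t: 5.47
tcp_pos: [0.6432, -0.07, 0.1379]
eef_rot: [2.131, 2.308, 0.0]
ft_force: [-0.2, -0.7, -0.8]
grip_width: 0.287
gripper_force: 59.5
```

```bash
python3 - <<'E'
from m import *
held(.135,.16);s=arm.sense();print(s['tcp_pos'],s['ft_force'])
p,d=snap('top');cv2.imwrite('pics/c3.png',cv2.resize(p[125:215,210:380,::-1],(800,424),interpolation=2))
E
```

```text
top 98 y [-0.2102 -0.1757] yaw -2.97 medx 0.6543 medz 0.1521 slope z/y deg 0.92 [ 654.1 -193.2] [26.2 34.5] 4.4
top 900 y [-0.0334  0.2469] yaw 4.65 medx 0.6288 medz 0.1506 slope z/y deg -0.3 [629.2 107.2] [ 27.4 280.4] 4.8
side 103 y [-0.2144 -0.1512] yaw 2.87 medx 0.6499 medz 0.1504 slope z/y deg 3.97 [ 652.6 -182.8] [27.3 63.9] 3.4
side 882 y [-0.0939  0.2493] yaw 4.81 medx 0.6269 medz 0.1494 slope z/y deg -0.32 [631.2  77.1] [ 30.9 345.3] 4.8
[ 0.64350199 -0.07000472  0.13808068] [-0.24835237 -0.16319864 -0.7947067 ]
```

View pics/c3.png

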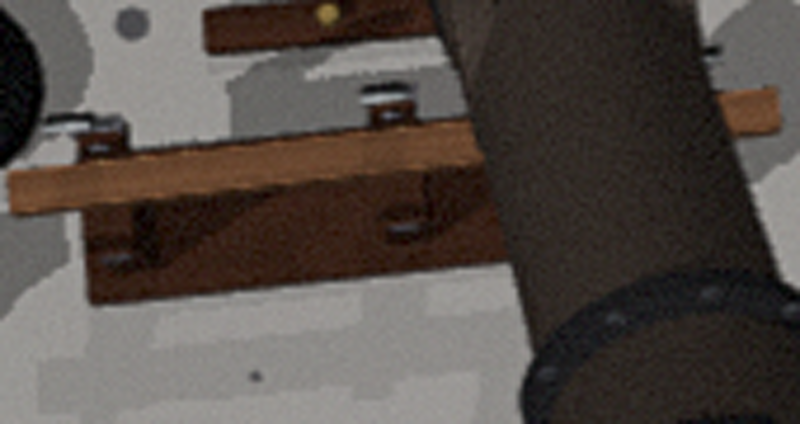

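The picture shows the rail above the seats, parallel to the stand. Its edges sit between the front and back lips at (115,255)/(100,140) and (405,225)/(390,110). Descending now.

>>> arm_command(
  commands=[
    [0,0,6,0,0,0],
    [0,0,12,0,0,0],
    [0,0,18,0,0,0],
    [0,0,24,0,0,0],
    [0,0,28,0,0,0],
    [0,0,31,0,0,0],
    [0,0,33,0,0,0],
    [0,0,33,0,0,0],
    [0,0,33,0,0,0],
  ],
)

```text
t: 6.37
tcp_pos: [0.6414, -0.0702, 0.1136]
eef_rot: [2.13, 2.306, -0.004]
ft_force: [-45.3, -1.7, 92.1]
grip_width: 0.283
gripper_force: 105.7
```

```bash
python3 - <<'E'
from m import *
held(.11,.13);s=arm.sense();print(s['tcp_pos'],s['ft_force'],s['moment'])
E
```

```text
top 55 y [-0.2093 -0.1752] yaw -4.59 medx 0.6465 medz 0.128 slope z/y deg 0.54 [ 650.2 -192.7] [23.7 33.4] 5.4
top 156 y [-0.0328  0.0635] yaw 3.56 medx 0.6304 medz 0.1281 slope z/y deg 0.07 [633.2  15.8] [24.9 95.7] 5.0
top 156 y [0.0634 0.1689] yaw 2.72 medx 0.622 medz 0.1278 slope z/y deg 0.29 [624.  116.1] [ 26.  104.5] 7.2
top 96 y [0.1684 0.2453] yaw 4.36 medx 0.6114 medz 0.1277 slope z/y deg 0.11 [615.5 207.2] [21. 77.] 3.9
side 45 y [-0.195  -0.1524] yaw 12.01 medx 0.6463 medz 0.1266 slope z/y deg -0.9 [ 647.2 -173.9] [23. 44.] 13.9
side 583 y [-0.0873  0.2492] yaw 4.19 medx 0.6227 medz 0.1269 slope z/y deg -0.28 [637.9  81.4] [ 51.  338.3] 3.7
[ 0.64142376 -0.07021527  0.11362725] [-45.16248471  -1.52817281  92.52683132] [-0.46937151  8.93784386 -0.02351339]
```

It caught on the back flare: the force is −45 N in x and 92 N in z. I'll back up, shift towards the robot and come down gently.

>>> arm_command(
  commands=[
    [0,0,-5,0,0,0],
    [0,0,-13,0,0,0],
    [0,0,-16,0,0,0],
    [0,0,-16,0,0,0],
    [0,-4,-16,0,0,0],
    [0,-4,-16,0,0,0],
  ],
)

```text
t: 6.97
tcp_pos: [0.6383, -0.0703, 0.119]
eef_rot: [-2.13, -2.307, 0.002]
ft_force: [0.0, -0.1, -1.3]
grip_width: 0.282
gripper_force: 82.4
```

```bash
python3 - <<'E'
from m import *
held(.118,.16);s=arm.sense();print(s['tcp_pos'],s['ft_force'],s['moment'])
n='top';p,d=snap(n);W=cloud(n,d)
n='side';p,d=snap(n);W2=cloud(n,d)
# profile across middle post & +y post in stand frame, both cams
c=np.array([.6355,.019]);a=np.radians(4.6)
for nm,w in(('top',W),('side',W2)):
  P=w.reshape(-1,3);P=P[np.isfinite(P[:,2])]
  X=(P[:,:2]-c)@np.array([[np.cos(a),-np.sin(a)],[np.sin(a),np.cos(a)]])
  for y0 in(0,.18):
    m=(abs(X[:,1]-y0)<.012)&(abs(X[:,0])<.07)&(P[:,2]>.09)&(P[:,2]<.15)
    o=np.argsort(X[m,0]);b=np.round(X[m,0]*1000/4).astype(int)
    print(nm,y0,[(int(k*4),int(1000*np.median(P[m,2][b==k]))) for k in np.unique(b)])
E
```

```text
top 97 y [-0.2108 -0.1774] yaw -2.32 medx 0.6493 medz 0.1354 slope z/y deg -1.48 [ 648.9 -193.9] [25.8 31.7] 6.7
top 853 y [-0.0356  0.2479] yaw 4.83 medx 0.6232 medz 0.1329 slope z/y deg -0.46 [623.8 106. ] [ 27.2 282.8] 4.7
side 99 y [-0.2119 -0.1463] yaw 5.43 medx 0.6447 medz 0.1351 slope z/y deg -0.87 [ 646.8 -179. ] [25.9 66.3] 2.1
side 832 y [-0.0887  0.2497] yaw 5.0 medx 0.6221 medz 0.1317 slope z/y deg -0.5 [625.5  80. ] [ 29.5 340.3] 4.7
[ 0.63886569 -0.07025033  0.11925196] [ 0.18588096  1.431018   -0.15126254] [-0.10140183 -0.04538838 -0.01951118]
top 0 [(-36, 115), (-32, 113), (-28, 111), (-24, 106), (-20, 101), (-16, 104), (-12, 131), (-8, 132), (-4, 133), (0, 135), (4, 134), (8, 134), (12, 117), (16, 115), (20, 111), (24, 111), (28, 109), (32, 113), (36, 110), (40, 109)]
top 0.18 [(-36, 112), (-32, 114), (-28, 111), (-24, 103), (-20, 101), (-16, 119), (-12, 131), (-8, 132), (-4, 134), (0, 133), (4, 134), (8, 133), (12, 116), (16, 115), (20, 111), (24, 109), (28, 109), (32, 109), (36, 109), (40, 108), (44, 126)]
side 0 [(-40, 99), (-36, 106), (-32, 99), (-28, 108), (-24, 101), (-20, 101), (-16, 121), (-12, 118), (-8, 130), (-4, 132), (0, 133), (4, 135), (8, 133), (20, 110), (24, 109), (28, 112), (32, 113), (36, 127), (40, 116), (44, 114), (52, 102)]
side 0.18 [(-40, 115), (-36, 103), (-32, 111), (-28, 110), (-24, 106), (-20, 101), (-16, 119), (-12, 109), (-8, 129), (-4, 131), (0, 132), (4, 133), (8, 133), (20, 110), (24, 108), (28, 109), (32, 110), (36, 133), (40, 113), (44, 109), (48, 122)]
```

The profile shows the seat floor starting near −22 mm in my frame, so the seats lie about 5 mm closer than I estimated. The rail is now there. Descending in small steps.

>>> arm_command(
  commands=[
    [0,0,2,0,0,0],
    [0,0,4,0,0,0],
    [0,0,6,0,0,0],
    [0,0,8,0,0,0],
    [0,0,8,0,0,0],
  ],
)

```text
t: 7.58
tcp_pos: [0.6393, -0.0702, 0.1133]
eef_rot: [2.131, 2.308, -0.0]
ft_force: [-4.9, -0.9, 11.3]
grip_width: 0.288
gripper_force: 85.1
```

>>> arm_command(
  commands=[
    [0,-1.5,-1,0,0,0],
    [0,-2,0,0,0,0],
    [0,-2,2,0,0,0],
    [0,-2,4,0,0,0],
    [0,-2,4,0,0,0],
  ],
)

```text
t: 8.0
tcp_pos: [0.6374, -0.0704, 0.111]
eef_rot: [2.13, 2.307, -0.0]
ft_force: [-12.2, 0.0, 27.9]
grip_width: 0.29
gripper_force: 89.1
```

```bash
python3 - <<'E'
from m import *
s=arm.sense();print(s['tcp_pos'],s['ft_force'],s['moment'])
for n in('top','side'):
  p,d=snap(n);w=cloud(n,d)
  if n=='side': cv2.imwrite('pics/c4.png',cv2.resize(p[130:290,220:380,::-1],(600,600),interpolation=2))
  c=np.array([.6355,.019]);a=np.radians(4.6)
  P=w.reshape(-1,3);P=P[np.isfinite(P[:,2])]
  X=(P[:,:2]-c)@np.array([[np.cos(a),-np.sin(a)],[np.sin(a),np.cos(a)]])
  for y0 in(-.195,-.02,0,.05,.1,.14,.18,.21):
    m=(abs(X[:,1]-y0)<.012)&(abs(X[:,0])<.04)&(P[:,2]>.09)&(P[:,2]<.15)
    b=np.round(X[m,0]*1000/4).astype(int)
    print(n,y0,[(int(k*4),int(1000*np.median(P[m,2][b==k]))) for k in np.unique(b)])
E
```

```text
[ 0.63743766 -0.07044076  0.11101334] [-1.22352974e+01  1.94680095e-02  2.78655434e+01] [-0.15465483  2.38377618  0.02964163]
top -0.195 [(-16, 126), (-12, 124), (-8, 128), (-4, 127), (0, 126), (4, 128), (8, 128), (16, 115), (24, 111), (28, 109), (32, 106), (36, 110), (40, 120)]
top -0.02 [(-36, 117), (-32, 114), (-28, 111), (-24, 106), (-20, 110), (-16, 123), (-12, 126), (-8, 127), (-4, 128), (0, 129), (4, 129), (8, 125), (12, 114), (16, 116), (20, 96), (24, 108), (28, 109), (32, 108), (36, 111), (40, 112)]
top 0 [(-36, 114), (-32, 116), (-28, 109), (-24, 103), (-20, 102), (-16, 115), (-12, 126), (-8, 126), (-4, 126), (0, 127), (4, 127), (8, 129), (12, 114), (16, 115), (20, 111), (24, 109), (28, 111), (32, 111), (36, 110), (40, 110)]
top 0.05 [(-20, 125), (-16, 123), (-12, 126), (-8, 127), (-4, 127), (0, 128), (4, 127), (8, 124)]
top 0.1 [(-20, 123), (-16, 125), (-12, 127), (-8, 125), (-4, 125), (0, 127), (4, 127), (8, 124)]
top 0.14 [(-20, 123), (-16, 124), (-12, 124), (-8, 125), (-4, 126), (0, 127), (4, 127), (8, 125)]
top 0.18 [(-36, 114), (-32, 116), (-28, 110), (-24, 103), (-20
[... 781 characters left out ...]
6), (16, 116), (20, 109), (24, 109), (28, 109), (32, 111), (36, 122), (40, 120)]
side 0.05 [(-20, 123), (-16, 121), (-12, 124), (-8, 124), (-4, 124), (0, 124), (4, 126), (8, 126)]
side 0.1 [(-20, 119), (-16, 121), (-12, 124), (-8, 123), (-4, 126), (0, 128), (4, 125), (8, 124)]
side 0.14 [(-20, 119), (-16, 122), (-12, 124), (-8, 125), (-4, 126), (0, 125), (4, 126)]
side 0.18 [(-36, 110), (-32, 100), (-28, 109), (-24, 103), (-20, 117), (-16, 109), (-12, 123), (-8, 122), (-4, 123), (0, 125), (4, 126), (8, 123), (12, 115), (16, 113), (20, 109), (24, 108), (28, 110), (32, 107), (36, 130), (40, 123)]
side 0.21 [(-20, 123), (-16, 118), (-12, 125), (-8, 124), (-4, 125), (0, 126), (4, 127), (8, 125)]
```

View pics/c4.png

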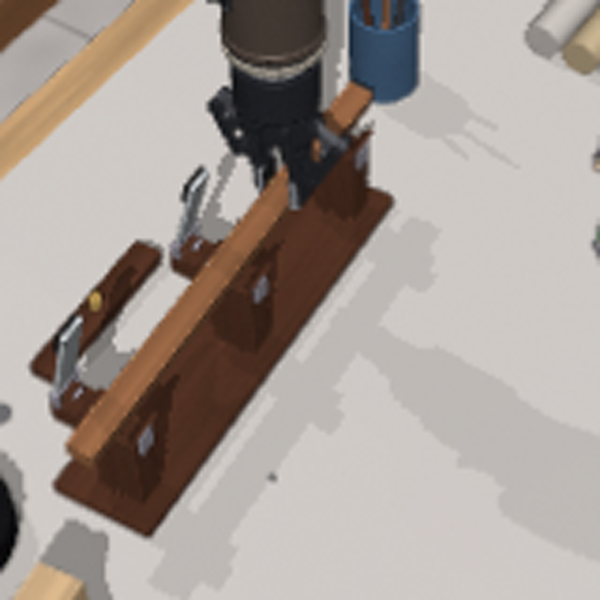

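>>> arm_command(
  commands=[
    [0,0,-4,0,0,0],
    [0,-2,-4,0,0,0],
    [0,-3,-2,0,0,0],
    [0,-3,0,0,0,0],
    [0,-3,1,0,0,0],
    [0,-3,1,0,0,0],
  ],
)

```text
t: 8.6
tcp_pos: [0.6338, -0.0708, 0.1072]
eef_rot: [-2.131, -2.307, 0.002]
ft_force: [-4.3, -0.3, 8.0]
grip_width: 0.285
gripper_force: 84.1
```

>>> arm_command(
  commands=[
    [0,-1,-1,0,0,0],
    [0,-1.5,1,0,0,0],
    [0,-1.5,3,0,0,0],
    [0,-1.5,3,0,0,0],
  ],
)

```text
t: 8.93
tcp_pos: [0.6329, -0.0708, 0.1046]
eef_rot: [2.131, 2.308, -0.0]
ft_force: [-3.4, -0.1, 8.7]
grip_width: 0.285
gripper_force: 82.6
```

```bash
cat > prof.py <<'E'
from m import *
def prof(y0s,names=('top','side'),c=(.6355,.019),yaw=4.6,zr=(.09,.15),lim=.04,step=4):
  a=np.radians(yaw)
  for n in names:
    p,d=snap(n);w=cloud(n,d);P=w.reshape(-1,3);P=P[np.isfinite(P[:,2])]
    X=(P[:,:2]-np.array(c))@np.array([[np.cos(a),-np.sin(a)],[np.sin(a),np.cos(a)]])
    for y0 in y0s:
      m=(abs(X[:,1]-y0)<.012)&(abs(X[:,0])<lim)&(P[:,2]>zr[0])&(P[:,2]<zr[1])
      b=np.round(X[m,0]*1000/step).astype(int)
      print(n,y0,[(int(k*step),int(1000*np.median(P[m,2][b==k]))) for k in np.unique(b)])
E
python3 -c "
from prof import *
prof((-.2,0,.09,.18,.21));s=arm.sense();print(s['tcp_pos'],s['ft_force'])"
```

```text
top -0.2 [(-20, 118), (-16, 119), (-12, 118), (-8, 120), (-4, 122), (0, 122), (4, 122), (12, 114), (16, 115), (20, 109), (24, 109), (28, 111), (32, 110), (36, 111), (40, 113)]
top 0 [(-36, 117), (-32, 115), (-28, 111), (-24, 109), (-20, 117), (-16, 118), (-12, 119), (-8, 120), (-4, 121), (0, 121), (4, 118), (8, 110), (12, 112), (16, 116), (20, 109), (24, 109), (28, 110), (32, 111), (36, 108), (40, 108)]
top 0.09 [(-24, 120), (-20, 120), (-16, 120), (-12, 120), (-8, 118), (-4, 119), (0, 121), (4, 119)]
top 0.18 [(-36, 115), (-32, 114), (-28, 111), (-24, 108), (-20, 117), (-16, 119), (-12, 120), (-8, 121), (-4, 121), (0, 121), (4, 120), (8, 109), (12, 114), (16, 116), (20, 112), (24, 109), (28, 112), (32, 109), (36, 111), (40, 111)]
top 0.21 [(-24, 117), (-20, 120), (-16, 119), (-12, 120), (-8, 120), (-4, 121), (0, 121)]
side -0.2 [(-36, 113), (-32, 112), (-24, 113), (-20, 114), (-16, 117), (-12, 116), (-8, 116), (-4, 120), (0, 121), (4, 118), (8, 108), (12, 110)]
side 0 [(-40, 105), (-36, 103), (-32, 111), (-28, 110), (-24, 111), (-20, 110), (-16, 117), (-12, 120), (-8, 121), (-4, 121), (0, 121), (4, 116), (8, 112), (12, 113), (16, 112), (20, 109), (24, 109), (28, 112), (32, 117), (36, 123), (40, 122)]
side 0.09 [(-24, 117), (-20, 115), (-16, 117), (-12, 118), (-8, 119), (-4, 121), (0, 120), (4, 120)]
side 0.18 [(-36, 113), (-32, 96), (-28, 109), (-24, 110), (-20, 118), (-16, 118), (-12, 119), (-8, 119), (-4, 119), (0, 120), (8, 110), (12, 114), (16, 116), (20, 109), (24, 109), (28, 110), (32, 109), (36, 132), (40, 121)]
side 0.21 [(-24, 114), (-20, 116), (-16, 117), (-12, 119), (-8, 120), (-4, 119), (0, 120), (4, 115)]
[ 0.6328611 -0.0707704  0.1045978] [-4.18021742 -0.62105721  8.44497106]
```

>>> arm_command(
  commands=[
    [0,0,0,0,0,0],
    [0,0,0,0,0,0],
    [0,0,0,0,0,0],
    [0,0,0,0,0,0],
    [0,0,0,0,0,0],
    [0,0,0,0,0,0],
    [0,0,0,0,0,0],
    [0,0,0,0,0,0],
  ],
  gripper=0,
)

```text
t: 9.7
tcp_pos: [0.6329, -0.0707, 0.1043]
eef_rot: [-2.131, -2.308, 0.0]
ft_force: [0.3, 0.7, -0.3]
grip_width: 1.004
gripper_force: 0.0
```

```bash
python3 -c "
from prof import *
prof((-.2,0,.09,.18,.21));held(.105,.13);s=arm.sense();print(s['tcp_pos'],s['ft_force'])"
```

```text
top -0.2 [(-20, 115), (-16, 121), (-12, 119), (-8, 120), (-4, 118), (0, 119), (4, 119), (12, 116), (16, 115), (20, 108), (24, 109), (28, 110), (32, 110), (36, 109), (40, 105)]
top 0 [(-36, 117), (-32, 116), (-28, 110), (-24, 104), (-20, 113), (-16, 117), (-12, 117), (-8, 120), (-4, 118), (0, 118), (4, 116), (8, 110), (12, 111), (16, 114), (20, 110), (24, 109), (28, 111), (32, 110), (36, 110), (40, 108)]
top 0.09 [(-24, 112), (-20, 117), (-16, 118), (-12, 120), (-8, 118), (-4, 119), (0, 120), (4, 117)]
top 0.18 [(-36, 114), (-32, 114), (-28, 111), (-24, 104), (-20, 114), (-16, 117), (-12, 117), (-8, 118), (-4, 119), (0, 118), (4, 119), (8, 111), (12, 113), (16, 116), (20, 111), (24, 110), (28, 111), (32, 110), (36, 110), (40, 116)]
top 0.21 [(-24, 116), (-20, 117), (-16, 120), (-12, 119), (-8, 119), (-4, 118), (0, 118), (4, 116)]
side -0.2 [(-36, 113), (-32, 113), (-28, 108), (-24, 115), (-20, 110), (-16, 117), (-12, 121), (-8, 119), (-4, 120), (0, 118), (4, 118), (12, 110)]
side 0 [(-36, 112), (-32, 101), (-28, 110), (-24, 110), (-20, 113), (-16, 118), (-12, 117), (-8, 117), (-4, 118
[... 395 characters left out ...]
, 113), (20, 110), (24, 109), (28, 108), (32, 109), (36, 135), (40, 119)]
side 0.21 [(-24, 113), (-20, 113), (-16, 117), (-12, 118), (-8, 116), (-4, 118), (0, 117), (4, 117)]
top 93 y [-0.2106 -0.1761] yaw -4.96 medx 0.6452 medz 0.1187 slope z/y deg 1.35 [ 644.6 -194.3] [26.8 33.8] 6.9
top 831 y [-0.0324  0.2456] yaw 4.7 medx 0.619 medz 0.119 slope z/y deg 0.03 [620.5 107.4] [ 29.2 279.2] 4.8
side 84 y [-0.2129 -0.1611] yaw -1.55 medx 0.6427 medz 0.1175 slope z/y deg 0.38 [ 643.9 -187. ] [51.7 30.7] 88.8
side 1075 y [-0.1039  0.2509] yaw 3.96 medx 0.6205 medz 0.1165 slope z/y deg -0.19 [634.7  73.8] [ 82.6 356.1] 4.7
[ 0.63291546 -0.07076128  0.10433862] [-0.21140316 -0.62626811  0.08977496]
```

The rail lies flat, with its top at 118 mm along the whole length, so it is seated. I'll lift straight up, retreat and close the fingers, then measure the straps.

>>> arm_command(
  commands=[
    [0,0,-20,0,0,0],
    [0,0,-50,0,0,0],
    [0,0,-85,0,0,0],
    [0,0,-120,0,0,0],
    [0,0,-155,0,0,0],
    [0,0,-180,0,0,0],
    [0,-40,-190,0,0,0],
    [0,-80,-190,0,0,0],
    [0,-120,-190,0,0,0],
    [0,-160,-190,0,0,0],
    [0,-180,-190,0,0,0],
    [0,-180,-190,0,0,0],
  ],
)

```text
t: 10.9
tcp_pos: [0.4493, -0.0858, 0.2947]
eef_rot: [2.132, 2.306, -0.004]
ft_force: [0.0, -0.7, 0.3]
grip_width: 0.999
gripper_force: 0.0
```

```bash
cat > st.py <<'E'
from m import *
C=np.array([.6265,.0185]);A=np.radians(4.65);EX=np.array([np.cos(A),np.sin(A)]);EY=np.array([-np.sin(A),np.cos(A)])
def w(x,y): return C+EX*x/1000+EY*y/1000
def goS(x,y,z): 
    q=w(x,y);go(q[0],q[1],z/1000,np.degrees(A))
def straps():
  for n in('top','side'):
    p,d=snap(n);W=cloud(n,d);P=W.reshape(-1,3);P=P[np.isfinite(P[:,2])]
    X=np.stack([(P[:,:2]-C)@EX,(P[:,:2]-C)@EY,P[:,2]],1)*1000
    for y0 in(-180,0,180):
      Q=X[(abs(X[:,1]-y0)<40)&(X[:,0]>-45)&(X[:,0]<70)&(X[:,2]>124)&(X[:,2]<230)]
      if len(Q)<5: print(n,y0,'none',len(Q));continue
      print(n,y0,len(Q),'min',Q.min(0).round(),'max',Q.max(0).round(),'med',np.median(Q,0).round(1),'top pts',np.median(Q[Q[:,2]>190],0).round(1))
E
python3 -c "
from st import *
straps();held(.11,.13)
goS(80,-180,260);s=arm.sense();print(s['tcp_pos'])"
```

```text
top -180 52 min [ -11. -201.  124.] max [  55. -164.  213.] med [  33.8 -177.3  207.3] top pts [  33.3 -180.1  207.9]
top 0 49 min [-10. -31. 124.] max [ 53.  29. 212.] med [ 30.1  -2.8 207.1] top pts [ 30.1  -0.9 207.6]
top 180 64 min [ -9. 163. 124.] max [ 56. 219. 213.] med [ 34.3 174.1 205.9] top pts [ 33.2 177.9 208.3]
side -180 84 min [  -9. -195.  124.] max [  54. -164.  211.] med [  36.  -173.2  183.6] top pts [  30.8 -175.   205.8]
side 0 97 min [-12. -17. 124.] max [ 54.  36. 214.] med [ 35.1   5.6 179. ] top pts [ 29.7   4.9 206. ]
side 180 119 min [-14. 141. 124.] max [ 56. 208. 211.] med [ 37.8 183.3 179.5] top pts [ 32.6 182.9 204.7]
top 1336 y [-0.2103  0.2459] yaw 4.83 medx 0.6275 medz 0.1188 slope z/y deg -0.02 [627.5  18. ] [ 28.2 458.4] 4.8
side 1092 y [-0.2096  0.2488] yaw 4.57 medx 0.6244 medz 0.1175 slope z/y deg -0.11 [638.8  20.4] [ 55.8 460.6] 4.8
row [-90.5, 259.9, 34.8] [0.001, 0.0, -0.001] t 11.1
[ 0.45443103 -0.08500026  0.29453736]
```

>>> arm_command(
  commands=[
    [-30,30,10,0,0,0],
    [-60,65,20,0,0,0],
    [-90,100,30,0,0,0],
    [-90,140,34,0,0,0],
    [-90,180,34,0,0,0],
    [-90,220,34,0,0,0],
    [-90,250,34,0,0,0],
    [-90,260,34,0,0,0],
    [-90,260,34,0,0,0],
    [-90,260,34,0,0,0],
  ],
  gripper=255,
)

```text
t: 11.93
tcp_pos: [0.7205, -0.1533, 0.2584]
eef_rot: [-2.129, -2.308, 0.001]
ft_force: [0.2, 0.1, -0.3]
grip_width: -0.001
gripper_force: 0.0
```

```bash
python3 - <<'E'
from st import *
goS(65,-180,190)
for th in (1.2,1,.8,.6,.4,.2,.1,0):
    print(th,np.round([52-75*np.cos(th)+7.5*np.sin(th)+14*np.sin(th),122+75*np.sin(th)+7.5*np.cos(th)],1))
E
```

```text
row [-1.2, -14.6, 68.5] [-0.0018, -0.001, -0.0003] t 11.9
1.2 [ 44.9 194.6]
1 [ 29.6 189.2]
0.8 [ 15.2 181. ]
0.6 [  2.2 170.5]
0.4 [ -8.7 158.1]
0.2 [-17.2 144.3]
0.1 [-20.5 137. ]
0 [-23.  129.5]
```

>>> arm_command(
  commands=[
    [-1,0,35,0,0,0],
    [-1,-5,65,0,0,0],
    [-1,-15,67,0,0,0],
    [-1,-26,67,0,0,0],
    [-1,-35,67,0,0,0],
    [-1,-43,67,0,0,0],
    [-1,-50,70,0,0,0],
    [-1,-57,74,0,0,0],
    [-1,-64,78,0,0,0],
    [-1,-64,78,0,0,0],
  ],
)

```text
t: 12.77
tcp_pos: [0.6549, -0.1607, 0.182]
eef_rot: [2.132, 2.308, -0.001]
ft_force: [1.0, -0.4, 3.7]
grip_width: -0.001
gripper_force: 1.8
```

```bash
python3 - <<'E'
from st import *
goS(0,-180,170);print(arm.sense()['ft_force'])
p,d=snap('side');cv2.imwrite('pics/c5.png',cv2.resize(p[100:240,230:370,::-1],(600,600),interpolation=2))
E
```

```text
row [0.8, -13.8, 12.0] [-0.0004, 0.0004, -0.0018] t 12.8
[ 0.98911708 -0.43622488  3.71920607]
```

View pics/c5.png

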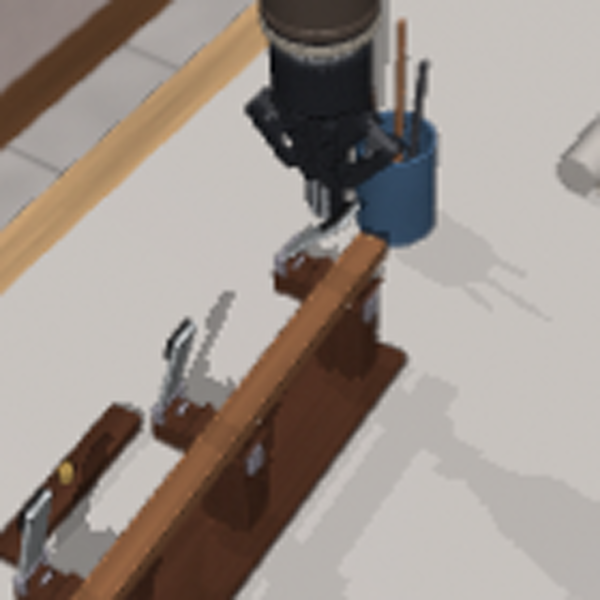

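The crop shows the finger on strap 1 at (335,220), with the strap about half down. Continuing.

>>> arm_command(
  commands=[
    [1,-5,7,0,0,0],
    [1,-12,12.5,0,0,0],
    [1,-17,19,0,0,0],
    [1,-22.5,25.5,0,0,0],
    [1,-27,32.5,0,0,0],
    [1,-31,40,0,0,0],
    [1,-34,46,0,0,0],
    [1,-36,50,0,0,0],
    [1,-36,53,0,0,0],
    [1,-36,54,0,0,0],
    [1,-36,54,0,0,0],
  ],
)

```text
t: 13.73
tcp_pos: [0.6182, -0.1622, 0.1293]
eef_rot: [-2.13, -2.306, 0.005]
ft_force: [-10.6, 0.9, 17.8]
grip_width: 0.001
gripper_force: 8.8
```

>>> arm_command(
  commands=[
    [0,0,-20,0,0,0],
    [0,0,-55,0,0,0],
    [0,0,-90,0,0,0],
    [0,0,-125,0,0,0],
    [0,0,-130,0,0,0],
  ],
)

```text
t: 14.15
tcp_pos: [0.6226, -0.162, 0.2648]
eef_rot: [2.126, 2.303, 0.007]
ft_force: [1.0, 0.1, 1.1]
grip_width: 0.0
gripper_force: 0.0
```

```bash
python3 - <<'E'
from st import *
straps();goS(80,0,258)
E
```

```text
top -180 51 min [ -36. -175.  124.] max [  55. -144.  134.] med [  -7.4 -170.4  126.6] top pts [nan nan nan]
top 0 45 min [-13. -20. 125.] max [ 53.  11. 212.] med [ 31.2  -3.2 206.2] top pts [ 30.9  -0.9 207.1]
top 180 60 min [-12. 140. 124.] max [ 53. 215. 214.] med [ 34.6 173.6 205.7] top pts [ 32.8 177.  208.1]
side -180 122 min [ -39. -200.  124.] max [  55. -159.  135.] med [  -1.8 -178.1  126.7] top pts [nan nan nan]
side 0 96 min [  5. -27. 124.] max [ 52.  18. 212.] med [ 35.1   5.8 180.7] top pts [ 29.1   4.5 205.5]
side 180 118 min [-13. 159. 124.] max [ 53. 197. 212.] med [ 37.4 183.6 180.5] top pts [ 32.4 182.2 204.9]
row [179.7, 99.8, 2.3] [0.0032, 0.0011, -0.0014] t 14.2
  return _methods._mean(a, axis=axis, dtype=dtype,
  ret = um.true_divide(
```

Strap 1 is shut: all its points are at 124–135 mm. Strap 2 next.

>>> arm_command(
  commands=[
    [30,20,0,0,0,0],
    [65,40,0,0,0,0],
    [100,60,0,0,0,0],
    [135,80,0,0,0,0],
    [165,95,0,0,0,0],
    [180,100,2,0,0,0],
    [180,100,2,0,0,0],
    [180,100,2,0,0,0],
    [180,100,2,0,0,0],
  ],
)

```text
t: 15.0
tcp_pos: [0.7049, 0.0233, 0.2549]
eef_rot: [-2.132, -2.306, 0.004]
ft_force: [0.2, -0.3, -0.5]
grip_width: -0.001
gripper_force: 0.0
```

```bash
python3 - <<'E'
from st import *
goS(80,0,258)
E
```

```text
row [1.6, 1.5, -3.1] [-0.0023, 0.0016, -0.0028] t 15.0
```

>>> arm_command(
  commands=[
    [1,0,35,0,0,0],
    [1,-5,62,0,0,0],
    [1,-13,65,0,0,0],
    [1,-25,64,0,0,0],
    [1,-33,63,0,0,0],
    [1,-41,63.5,0,0,0],
    [1,-49,67,0,0,0],
    [1,-56,71,0,0,0],
    [1,-63,75,0,0,0],
    [1,-70,80,0,0,0],
    [1,-76,85,0,0,0],
    [1,-82,92,0,0,0],
    [1,-87,98,0,0,0],
    [1,-91,105,0,0,0],
    [1,-95,113,0,0,0],
    [1,-99,119,0,0,0],
    [1,-100,123,0,0,0],
    [1,-100,126,0,0,0],
    [1,-100,127,0,0,0],
    [1,-100,127,0,0,0],
  ],
)

```text
t: 16.67
tcp_pos: [0.6041, 0.0184, 0.1295]
eef_rot: [-2.129, -2.307, 0.004]
ft_force: [-5.8, -0.8, 9.6]
grip_width: 0.002
gripper_force: 4.8
```

>>> arm_command(
  commands=[
    [0,0,-20,0,0,0],
    [0,0,-55,0,0,0],
    [0,0,-90,0,0,0],
    [0,0,-125,0,0,0],
    [30,20,-128,0,0,0],
    [65,40,-128,0,0,0],
    [100,60,-128,0,0,0],
    [135,80,-128,0,0,0],
    [165,95,-128,0,0,0],
    [180,100,-128,0,0,0],
    [180,100,-128,0,0,0],
    [180,100,-128,0,0,0],
  ],
)

```text
t: 17.67
tcp_pos: [0.6905, 0.2068, 0.2564]
eef_rot: [-2.128, -2.31, 0.002]
ft_force: [-0.0, -1.3, -0.8]
grip_width: -0.001
gripper_force: 0.0
```

```bash
python3 - 2>/dev/null <<'E'
from st import *
straps();goS(80,180,258)
E
```

```text
top -180 252 min [ -37. -213.  124.] max [  55. -166.  136.] med [   7.9 -180.8  126.7] top pts [nan nan nan]
top 0 239 min [-37. -17. 124.] max [ 56.  15. 136.] med [  8.3  -0.2 127.4] top pts [nan nan nan]
top 180 none 0
side -180 112 min [ -39. -199.  124.] max [  54. -163.  135.] med [  -1.3 -180.1  127.1] top pts [nan nan nan]
side 0 135 min [-37. -18. 124.] max [ 55.  15. 133.] med [ -1.1   0.2 127.3] top pts [nan nan nan]
side 180 116 min [ -2. 163. 124.] max [ 56. 197. 211.] med [ 36.9 183.5 179.7] top pts [ 32.7 183.3 203.9]
row [0.3, 0.6, -1.0] [-0.0005, 0.0014, -0.0026] t 17.8
```

Strap 2 is shut. Strap 3 next.

>>> arm_command(
  commands=[
    [0,0,35,0,0,0],
    [0,-6,64,0,0,0],
    [0,-14,67,0,0,0],
    [0,-26,66,0,0,0],
    [0,-34,65,0,0,0],
    [0,-42,65.5,0,0,0],
    [0,-50,69,0,0,0],
    [0,-57,73,0,0,0],
    [0,-64,77,0,0,0],
    [0,-71,82,0,0,0],
    [0,-77,87,0,0,0],
    [0,-83,94,0,0,0],
    [0,-88,100,0,0,0],
    [0,-92,107,0,0,0],
    [0,-96,115,0,0,0],
    [0,-100,121,0,0,0],
    [0,-101,125,0,0,0],
    [0,-101,128,0,0,0],
    [0,-101,129,0,0,0],
    [0,-101,129,0,0,0],
  ],
)

```text
t: 19.43
tcp_pos: [0.5884, 0.1977, 0.1293]
eef_rot: [-2.129, -2.308, 0.005]
ft_force: [-10.6, -3.9, 17.8]
grip_width: 0.003
gripper_force: 8.8
```

>>> arm_command(
  commands=[
    [0,0,-20,0,0,0],
    [0,0,-55,0,0,0],
    [0,0,-90,0,0,0],
    [0,0,-110,0,0,0],
    [0,-30,-120,0,0,0],
    [0,-60,-120,0,0,0],
    [0,-90,-120,0,0,0],
    [0,-90,-120,0,0,0],
  ],
  gripper=255,
)

```text
t: 20.1
tcp_pos: [0.4951, 0.1909, 0.2482]
eef_rot: [-2.126, -2.311, 0.005]
ft_force: [-0.1, 0.1, -0.5]
grip_width: 0.001
gripper_force: 0.0
```

```bash
python3 - 2>/dev/null <<'E'
from st import *
straps();held(.11,.124)
for n in('top','side'):
    p,d=snap(n); measure(n,p,d)
    if n=='top': cv2.imwrite('pics/c6.png',cv2.resize(p[100:290,150:490,::-1],(800,447),interpolation=2))
E
```

```text
top -180 232 min [ -37. -198.  124.] max [  55. -156.  135.] med [   3.8 -181.5  127.5] top pts [nan nan nan]
top 0 243 min [-37. -36. 124.] max [ 56.  21. 135.] med [  7.7  -1.5 126.9] top pts [nan nan nan]
top 180 243 min [-36. 142. 124.] max [ 56. 194. 136.] med [  7.1 179.  127.4] top pts [nan nan nan]
side -180 111 min [ -36. -220.  124.] max [  53. -161.  134.] med [  -5.2 -177.6  127.3] top pts [nan nan nan]
side 0 12 min [-37. -13. 125.] max [-28.   5. 132.] med [-34.3  -5.  128.1] top pts [nan nan nan]
side 180 156 min [-37. 163. 124.] max [ 55. 202. 135.] med [ -3.1 180.4 126.5] top pts [nan nan nan]
top 100 y [-0.2104 -0.1755] yaw -0.34 medx 0.645 medz 0.1187 slope z/y deg 1.27 [ 644.8 -192.9] [34.8 25.6] 87.9
top 393 y [-0.1469  0.0046] yaw 4.11 medx 0.6349 medz 0.119 slope z/y deg -0.08 [634.7 -70.9] [ 26.2 151.6] 4.8
top 416 y [0.0329 0.1848] yaw 5.11 medx 0.6195 medz 0.1186 slope z/y deg -0.26 [619.5 108.6] [ 26.5 151.2] 4.7
top 86 y [0.2128 0.246 ] yaw -7.26 medx 0.6102 medz 0.1187 slope z/y deg -2.12 [609.3 229.7] [25.6 32.5] 6.6
side 48 y [-0.2115 -0.1806] yaw -0.95
[... 3803 characters left out ...]
  91.8] 66.9 z [0.104 0.129]
side posttop px [318. 131.] 6 med [ 0.7163 -0.3206  0.1129] rect [ 715.5 -321.2] [3.7 6.3] 33.5 z [0.109 0.117]
side posttop px [326. 131.] 7 med [ 0.6844 -0.3316  0.1212] rect [ 683.5 -332.5] [3.8 5.1] 31.0 z [0.109 0.124]
side posttop px [303. 172.] 406 med [ 0.6369 -0.1274  0.1179] rect [ 625.6 -115. ] [ 93.9 195.9] 28.4 z [0.11  0.124]
side posttop px [252. 235.] 451 med [0.6162 0.1924 0.1184] rect [632.5 176.6] [ 74.  146.4] 3.4 z [0.111 0.124]
side posttop px [262. 242.] 6 med [0.5779 0.1883 0.1227] rect [577.6 188.6] [ 2.3 13.4] 6.0 z [0.12  0.124]
side posttop px [256. 246.] 11 med [0.5835 0.2072 0.1208] rect [582.2 207.4] [16.1  6.6] 13.1 z [0.11  0.124]
```

View pics/c6.png

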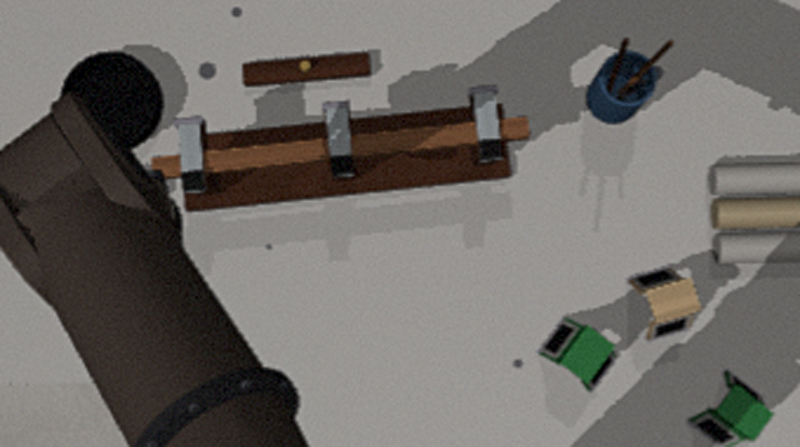

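All three straps lie shut across the rail, seen at (192,155), (340,138) and (487,123) in the crop, and both boards are still on the desk. Now the left board.

```bash
python3 - <<'E'
from st import *
go(.5675,.3525,.17,7.5)
E
```

```text
row [156.3, 78.6, 78.0] [-0.0002, -0.0002, -0.0517] t 20.4
```

>>> arm_command(
  commands=[
    [30,15,10,0,0,0],
    [65,30,20,0,0,-0.02],
    [100,50,40,0,0,-0.04],
    [130,65,60,0,0,-0.052],
    [156,78,78,0,0,-0.052],
    [156,78.5,78,0,0,-0.052],
    [156,78.5,78,0,0,-0.052],
    [156,78.5,78,0,0,-0.052],
    [156,78.5,78,0,0,-0.052],
    [156,78.5,78,0,0,-0.052],
  ],
  gripper=0,
)

```text
t: 21.23
tcp_pos: [0.5672, 0.3512, 0.1713]
eef_rot: [2.072, 2.36, 0.002]
ft_force: [0.2, 0.1, -0.5]
grip_width: 0.997
gripper_force: 0.0
```

```bash
python3 - <<'E'
from st import *
p,d=snap('side');W=cloud('side',d);hsv=cv2.cvtColor(p,cv2.COLOR_RGB2HSV);H,S,V=[hsv[...,i].astype(int) for i in range(3)]
m=(H>8)&(H<25)&(S>50)&(V>90)&(W[...,2]>.074)&(W[...,2]<.095)&(W[...,1]>.2)&(W[...,0]>.4)
P=W[m];print(len(P),rect(P))
cv2.imwrite('pics/c7.png',cv2.resize(p[200:340,160:330,::-1],(680,560),interpolation=2))
go(.5675,.3525,.051,7.5);s=arm.sense();print(s['tcp_pos'],s['grip_width'])
E
```

```text
281 (array([587.9, 295. ]), array([ 50.5, 184.5]), 18.4)
row [1.2, 0.4, 120.4] [0.0016, -0.0, -0.0006] t 21.3
[0.56710052 0.35125857 0.17142576] 0.9995391343223272
```

View pics/c7.png

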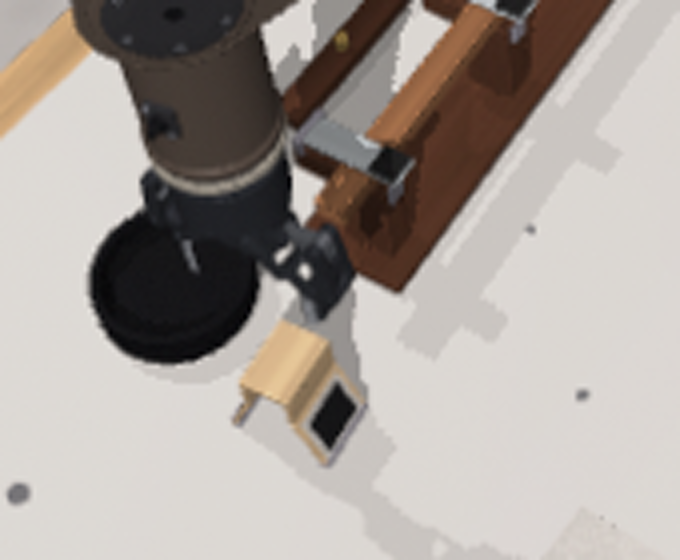

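The crop shows the board untouched at (290,375), with the gripper above it and its fingers clear of the inkstone. Descending.

>>> arm_command(
  commands=[
    [1,0,30,0,0,0],
    [1,0,60,0,0,0],
    [1,0,85,0,0,0],
    [1,0,105,0,0,0],
    [1,0,118,0,0,0],
    [1,0,119,0,0,0],
    [1,0,119,0,0,0],
  ],
)

```text
t: 21.87
tcp_pos: [0.5665, 0.3529, 0.0516]
eef_rot: [2.071, 2.362, -0.0]
ft_force: [-1.0, 0.1, 1.3]
grip_width: 0.999
gripper_force: 0.0
```

>>> arm_command(
  commands=[
    [0,0,0,0,0,0],
    [0,0,0,0,0,0],
    [0,0,0,0,0,0],
    [0,0,0,0,0,0],
    [0,0,0,0,0,0],
    [0,0,0,0,0,0],
    [0,0,0,0,0,0],
    [0,0,0,0,0,0],
    [0,0,0,0,0,0],
    [0,0,0,0,0,0],
  ],
  gripper=255,
)

```text
t: 22.7
tcp_pos: [0.567, 0.3538, 0.0526]
eef_rot: [2.07, 2.362, 0.003]
ft_force: [0.2, -1.2, 6.2]
grip_width: 0.48
gripper_force: 60.2
```

>>> arm_command(
  commands=[
    [0,0,-15,0,0,0],
    [0,0,-40,0,0,0],
    [0,0,-70,0,0,0],
    [0,0,-100,0,0,0],
    [0,0,-130,0,0,0],
    [0,0,-150,0,0,0],
    [0,0,-150,0,0,0],
    [0,0,-150,0,0,0],
  ],
)

```text
t: 23.37
tcp_pos: [0.5667, 0.3537, 0.2027]
eef_rot: [2.07, 2.362, 0.004]
ft_force: [0.3, -0.2, -1.6]
grip_width: 0.48
gripper_force: 61.3
```

```bash
python3 - <<'E'
from st import *
goS(0,90,200);s=arm.sense();print(s['tcp_pos'],s['grip_width'],s['gripper_force'])
p,d=snap('side');cv2.imwrite('pics/c8.png',cv2.resize(p[170:340,150:330,::-1],(635,600),interpolation=2))
E
```

```text
row [-250.3, 19.7, 2.5] [0.0024, -0.0011, 0.0507] t 23.4
[0.56671776 0.35368402 0.2026645 ] 0.4800211453728883 61.297168135643005
```

View pics/c8.png

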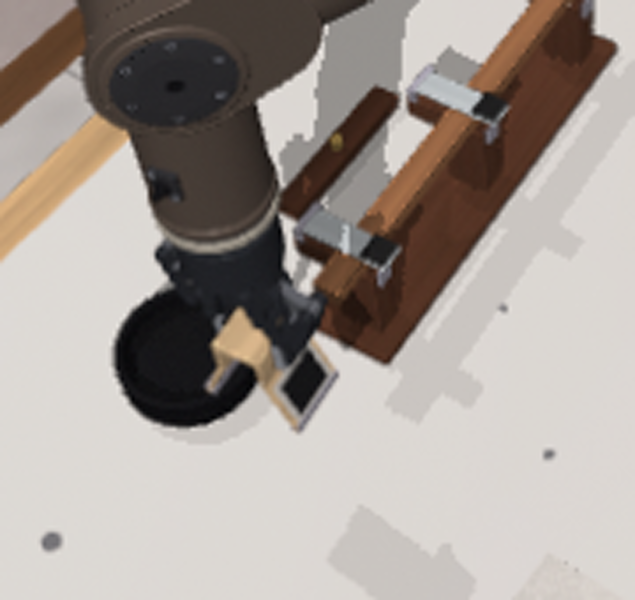

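The board is held level at (240,350). Raising it and carrying it over the left bay.

>>> arm_command(
  commands=[
    [0,0,-15,0,0,0],
    [-30,3,-25,0,0,0.01],
    [-65,6,-25,0,0,0.02],
    [-100,9,-25,0,0,0.03],
    [-135,12,-25,0,0,0.04],
    [-170,15,-25,0,0,0.05],
    [-205,18,-25,0,0,0.05],
    [-235,19.5,-25,0,0,0.05],
    [-250,19.5,-25,0,0,0.05],
    [-250,19.5,-25,0,0,0.05],
    [-250,19.5,-25,0,0,0.05],
    [-250,19.5,-25,0,0,0.05],
  ],
)

```text
t: 24.42
tcp_pos: [0.6177, 0.1097, 0.2255]
eef_rot: [-2.125, -2.311, 0.001]
ft_force: [-0.5, 0.5, -1.9]
grip_width: 0.482
gripper_force: 61.3
```

```bash
cat >> st.py <<'E'
def chk(zlo=.19,zhi=.28,ylo=-.2,yhi=.25,val=90):
    for n in('top','side'):
        p,d=snap(n);W=cloud(n,d);hsv=cv2.cvtColor(p,cv2.COLOR_RGB2HSV);H,S,V=[hsv[...,i].astype(int) for i in range(3)]
        m=(H>8)&(H<25)&(S>50)&(V>val)&(W[...,2]>zlo)&(W[...,2]<zhi)&(W[...,1]>ylo)&(W[...,1]<yhi)&(W[...,0]>.5)&(W[...,0]<.75)
        P=W[m]
        if len(P)<8: print(n,'few',len(P));continue
        X=np.stack([(P[:,:2]-C)@EX,(P[:,:2]-C)@EY,P[:,2]],1)*1000
        print(n,len(P),'stand min/max',X.min(0).round(),X.max(0).round(),'med',np.median(X,0).round(1))
E
python3 - <<'E'
from st import *
chk();goS(0,90,.092*1000)
E
```

```text
top few 0
side 246 stand min/max [-53.  60. 190.] [ 34. 122. 277.] med [ -0.4 109.3 254.7]
row [-2.2, 1.3, 133.9] [-0.0008, -0.001, 0.0036] t 24.5
```

>>> arm_command(
  commands=[
    [-1,1.3,25,0,0,0],
    [-2,1.3,50,0,0,0],
    [-2,1.3,75,0,0,0],
    [-2,1.3,95,0,0,0],
    [-2,1.3,108,0,0,0],
    [-2,1.3,116,0,0,0],
    [-2,1.3,122,0,0,0],
    [-2,1.3,126,0,0,0],
    [-2,1.3,126,0,0,0],
  ],
)

```text
t: 25.27
tcp_pos: [0.6201, 0.1064, 0.1003]
eef_rot: [2.128, 2.311, 0.0]
ft_force: [-0.6, -0.7, -1.5]
grip_width: 0.481
gripper_force: 61.3
```

No contact so far. Lowering the last 7–8 mm.

>>> arm_command(
  commands=[
    [0,0,3,0,0,0],
    [0,0,5,0,0,0],
    [0,0,7,0,0,0],
    [0,0,7,0,0,0],
    [0,0,7,0,0,0],
  ],
)

```text
t: 25.68
tcp_pos: [0.62, 0.1061, 0.0934]
eef_rot: [2.129, 2.31, 0.0]
ft_force: [-0.4, -0.6, -0.5]
grip_width: 0.48
gripper_force: 61.3
```

>>> arm_command(
  commands=[
    [0,0,1,0,0,0],
    [0,0,1,0,0,0],
    [0,0,1,0,0,0],
    [0,0,1,0,0,0],
    [0,0,1,0,0,0],
    [0,0,1,0,0,0],
    [0,0,1,0,0,0],
    [0,0,1,0,0,0],
  ],
  gripper=0,
)

```text
t: 26.35
tcp_pos: [0.62, 0.1061, 0.0923]
eef_rot: [2.129, 2.311, 0.0]
ft_force: [-0.7, 1.0, -0.1]
grip_width: 0.999
gripper_force: 0.0
```

>>> arm_command(
  commands=[
    [0,0,-15,0,0,0],
    [0,0,-40,0,0,0],
    [0,0,-75,0,0,0],
    [0,0,-110,0,0,0],
    [0,0,-140,0,0,0],
    [0,-30,-150,0,0,0],
    [0,-65,-150,0,0,0],
    [0,-100,-150,0,0,0],
    [0,-120,-150,0,0,0],
    [0,-120,-150,0,0,0],
  ],
)

```text
t: 27.18
tcp_pos: [0.4964, 0.0962, 0.2427]
eef_rot: [2.127, 2.312, -0.003]
ft_force: [0.5, 0.1, 0.5]
grip_width: 1.0
gripper_force: 0.0
```

```bash
python3 - <<'E'
from st import *
chk(.116,.14,.04,.18,110);chk(.06,.14,.04,.18,110)
for n in('top','side'):
    p,d=snap(n);W=cloud(n,d);hsv=cv2.cvtColor(p,cv2.COLOR_RGB2HSV);H,S,V=[hsv[...,i].astype(int) for i in range(3)]
    P=W[(H>8)&(H<25)&(S>50)&(V>90)&(W[...,2]>.074)&(W[...,2]<.095)&(W[...,1]<-.25)&(W[...,1]>-.5)&(W[...,0]>.3)]
    print(n,len(P),rect(P))
go(.433,-.383,.25,14.5)
E
```

```text
top 159 stand min/max [-24.  65. 120.] [ 18. 104. 133.] med [ -0.9  81.2 126.1]
side 352 stand min/max [-26.  24. 116.] [ 20. 162. 133.] med [ -4.7  95.8 122.8]
top 158 stand min/max [-54.  65.  67.] [ 19.  99. 137.] med [ -3.2  77.5 126.9]
side 508 stand min/max [-55.  22.  61.] [ 20. 160. 135.] med [ -9.1  98.6 119.9]
top 298 (array([ 432.7, -383.7]), array([41.8, 58.2]), 15.0)
side 151 (array([ 560.9, -363.7]), array([308.4,  60.5]), 9.3)
row [-472.2, -107.1, -8.1] [0.0001, -0.0004, -0.1716] t 27.5
```

The left board hangs with its top at 125 mm and its centre within about 3 mm of the rail's middle line. Now the right board.

>>> arm_command(
  commands=[
    [-472,-107,-8,0,0,-0.172],
    [-472,-107,-8,0,0,-0.172],
    [-472,-107,-8,0,0,-0.172],
    [-472,-107,-8,0,0,-0.172],
    [-472,-107,-8,0,0,-0.172],
    [-472,-107,-8,0,0,-0.172],
    [-472,-107,-8,0,0,-0.172],
    [-472,-107,-8,0,0,-0.172],
    [-472,-107,-8,0,0,-0.172],
    [-472,-107,-8,0,0,-0.172],
    [-472,-107,-8,0,0,-0.172],
    [-472,-107,-8,0,0,-0.172],
    [-472,-107,-8,0,0,-0.172],
    [-472,-107,-8,0,0,-0.172],
    [-472,-107,-8,0,0,-0.172],
    [-472,-107,-8,0,0,-0.172],
    [-472,-107,-8,0,0,-0.172],
    [-472,-107,-8,0,0,-0.172],
    [-472,-107,-8,0,0,-0.172],
  ],
)

```text
t: 29.07
tcp_pos: [0.4328, -0.3821, 0.2505]
eef_rot: [1.92, 2.486, -0.0]
ft_force: [-0.1, 0.7, -0.2]
grip_width: 1.001
gripper_force: 0.0
```

```bash
python3 - <<'E'
from st import *
p,d=snap('side');W=cloud('side',d);hsv=cv2.cvtColor(p,cv2.COLOR_RGB2HSV);H,S,V=[hsv[...,i].astype(int) for i in range(3)]
m=(H>8)&(H<25)&(S>50)&(V>90)&(W[...,2]>.074)&(W[...,2]<.095)&(W[...,1]<-.25)&(W[...,1]>-.5)&(W[...,0]>.36)&(W[...,0]<.5)
P=W[m];print(len(P),rect(P),np.median(P,0))
cv2.imwrite('pics/c9.png',cv2.resize(p[60:280,220:460,::-1],(640,587),interpolation=2))
go(.433,-.3835,.051,14.8)
E
```

```text
143 (array([ 431. , -382.5]), array([41.8, 65.1]), 15.5) [ 0.43133244 -0.38035171  0.08388083]
row [-1.2, 0.0, 199.5] [0.0001, 0.0002, -0.0034] t 29.1
```

View pics/c9.png

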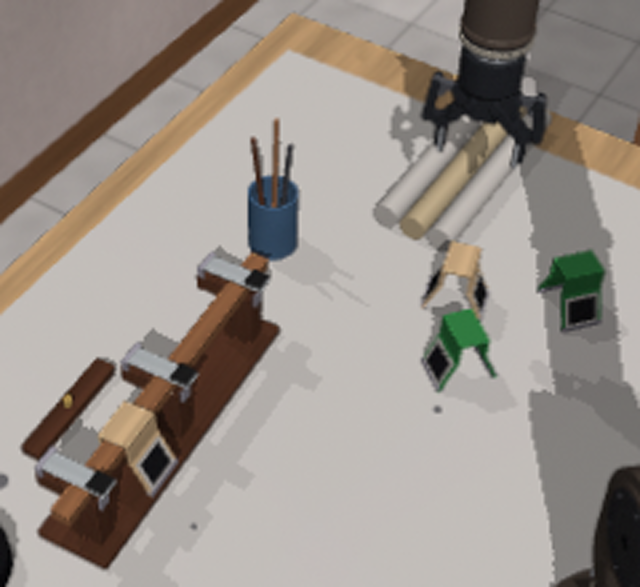

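The crop shows the first board hanging in the left bay at (140,440). The plywood board at (460,262) is below the gripper, and the green look-alikes at (465,330) and (580,280) are clear of the fingers. Descending.

>>> arm_command(
  commands=[
    [-1,0,35,0,0,0],
    [-1,0,70,0,0,0],
    [-1,0,105,0,0,0],
    [-1,0,135,0,0,0],
    [-1,0,160,0,0,0],
    [-1,0,180,0,0,0],
    [-1,0,195,0,0,0],
    [-1,0,199,0,0,0],
    [-1,0,199,0,0,0],
  ],
)

```text
t: 29.87
tcp_pos: [0.4321, -0.3832, 0.0504]
eef_rot: [-1.921, -2.483, -0.0]
ft_force: [-1.1, -0.2, -0.4]
grip_width: 0.998
gripper_force: 0.0
```

>>> arm_command(
  commands=[
    [0,0,0,0,0,0],
    [0,0,0,0,0,0],
    [0,0,0,0,0,0],
    [0,0,0,0,0,0],
    [0,0,0,0,0,0],
    [0,0,0,0,0,0],
    [0,0,0,0,0,0],
    [0,0,0,0,0,0],
    [0,0,0,0,0,0],
    [0,0,0,0,0,0],
  ],
  gripper=255,
)

```text
t: 30.7
tcp_pos: [0.4332, -0.3844, 0.0526]
eef_rot: [1.921, 2.483, -0.0]
ft_force: [-1.2, 0.2, 5.7]
grip_width: 0.482
gripper_force: 61.6
```

>>> arm_command(
  commands=[
    [0,0,-15,0,0,0],
    [0,0,-40,0,0,0],
    [0,0,-70,0,0,0],
    [0,0,-100,0,0,0],
    [0,0,-130,0,0,0],
    [0,0,-160,0,0,0],
    [0,0,-175,0,0,0],
    [0,0,-175,0,0,0],
  ],
)

```text
t: 31.37
tcp_pos: [0.4343, -0.3849, 0.2307]
eef_rot: [1.918, 2.479, -0.0]
ft_force: [0.4, -0.0, -1.1]
grip_width: 0.481
gripper_force: 61.1
```

```bash
python3 - <<'E'
from st import *
goS(0,-90,225);s=arm.sense();print(s['tcp_pos'],s['grip_width'])
E
```

```text
row [253.6, 271.9, 5.4] [0.0046, 0.0053, 0.1726] t 31.4
[ 0.43426131 -0.38489636  0.23072806] 0.4808329104265504
```

>>> arm_command(
  commands=[
    [20,20,5,0,0,0.02],
    [45,48,5,0,0,0.04],
    [70,75,5,0,0,0.06],
    [95,102,5,0,0,0.08],
    [120,129,5,0,0,0.1],
    [145,155,5,0,0,0.12],
    [170,182,5,0,0,0.14],
    [195,209,5,0,0,0.16],
    [220,236,5,0,0,0.172],
    [240,258,5,0,0,0.172],
    [253,271,5,0,0,0.172],
    [253.5,272,5,0,0,0.172],
    [253.5,272,5,0,0,0.172],
    [253.5,272,5,0,0,0.172],
  ],
)

```text
t: 32.53
tcp_pos: [0.6314, -0.0711, 0.2203]
eef_rot: [-2.129, -2.309, 0.003]
ft_force: [0.2, -0.5, -2.4]
grip_width: 0.477
gripper_force: 61.1
```

```bash
python3 - <<'E'
from st import *
goS(0,-90,92)
E
```

```text
row [-0.2, 2.6, 128.2] [-0.0019, 0.0007, 0.0002] t 32.5
```

>>> arm_command(
  commands=[
    [0,2,25,0,0,0],
    [0,2.2,50,0,0,0],
    [0,2.2,75,0,0,0],
    [0,2.2,95,0,0,0],
    [0,2.2,108,0,0,0],
    [0,2.2,116,0,0,0],
    [0,2.2,120,0,0,0],
    [0,2.2,120,0,0,0],
  ],
)

```text
t: 33.2
tcp_pos: [0.6338, -0.071, 0.1007]
eef_rot: [-2.13, -2.309, 0.002]
ft_force: [-0.1, -0.0, -1.8]
grip_width: 0.478
gripper_force: 61.2
```

>>> arm_command(
  commands=[
    [0,0,3,0,0,0],
    [0,0,5,0,0,0],
    [0,0,7,0,0,0],
    [0,0,8,0,0,0],
    [0,0,8,0,0,0],
  ],
)

```text
t: 33.62
tcp_pos: [0.6344, -0.0699, 0.0934]
eef_rot: [2.128, 2.311, 0.0]
ft_force: [-0.0, 0.4, -1.3]
grip_width: 0.484
gripper_force: 61.2
```

>>> arm_command(
  commands=[
    [0,0,0.5,0,0,0],
    [0,0,1,0,0,0],
    [0,0,1,0,0,0],
    [0,0,1,0,0,0],
    [0,0,1,0,0,0],
    [0,0,1,0,0,0],
    [0,0,1,0,0,0],
    [0,0,1,0,0,0],
  ],
  gripper=0,
)

```text
t: 34.28
tcp_pos: [0.6344, -0.07, 0.0923]
eef_rot: [2.129, 2.31, 0.0]
ft_force: [0.4, -0.2, 0.6]
grip_width: 0.997
gripper_force: 0.0
```

>>> arm_command(
  commands=[
    [0,0,-15,0,0,0],
    [0,0,-40,0,0,0],
    [0,0,-75,0,0,0],
    [0,0,-110,0,0,0],
    [0,0,-140,0,0,0],
    [0,-30,-150,0,0,0],
    [0,-65,-150,0,0,0],
    [-20,-100,-150,0,0,0],
    [-50,-130,-150,0,0,0],
    [-85,-160,-150,0,0,0],
    [-100,-190,-150,0,0,0],
    [-100,-190,-150,0,0,0],
    [-100,-190,-150,0,0,0],
  ],
)

```text
t: 35.37
tcp_pos: [0.4515, -0.1871, 0.2426]
eef_rot: [2.133, 2.305, -0.001]
ft_force: [0.9, -0.0, -0.3]
grip_width: 1.0
gripper_force: 0.0
```

```bash
python3 - 2>/dev/null <<'E'
from st import *
chk(.116,.14,.04,.18,110);chk(.116,.14,-.14,-.005,110);straps();held(.112,.123)
p,_=snap('top');q,_=snap('side')
cv2.imwrite('pics/c10.png',cv2.hconcat([cv2.resize(p[90:240,170:420,::-1],(400,240),interpolation=2),cv2.resize(q[100:280,210:410,::-1],(267,240),interpolation=2)]))
E
```

```text
top 289 stand min/max [-24.  65. 117.] [ 18. 157. 134.] med [ -2.1  93.5 124.8]
side 353 stand min/max [-25.  22. 116.] [ 19. 160. 130.] med [ -3.4  95.7 121.9]
top 290 stand min/max [ -19. -130.  118.] [ 22. -57. 131.] med [  1.8 -87.5 124.6]
side 281 stand min/max [ -22. -158.  116.] [ 23. -26. 130.] med [ -0.6 -83.6 122. ]
top -180 243 min [ -37. -198.  124.] max [  55. -145.  136.] med [   5.3 -180.4  127.1] top pts [nan nan nan]
top 0 253 min [-36. -17. 124.] max [ 56.  38. 136.] med [  7.7  -0.9 127.5] top pts [nan nan nan]
top 180 255 min [-37. 159. 124.] max [ 56. 203. 138.] med [  7.1 178.7 127.3] top pts [nan nan nan]
side -180 119 min [ -38. -204.  124.] max [  54. -156.  134.] med [  -1.2 -179.3  127.3] top pts [nan nan nan]
side 0 142 min [-38. -17. 124.] max [ 54.  16. 136.] med [ 2.400e+00 -1.000e-01  1.269e+02] top pts [nan nan nan]
side 180 158 min [-37. 163. 124.] max [ 55. 197. 136.] med [ -4.2 181.  127.3] top pts [nan nan nan]
top 78 y [-0.2102 -0.1759] yaw -2.06 medx 0.6441 medz 0.1178 slope z/y deg 1.0 [ 642.6 -193.1] [25.3 33.2] 4.0
top 133 y [-0.147  -0.0985]
[... 475 characters left out ...]
/y deg 0.02 [606.2 230. ] [25.3 34.9] 4.8
side 43 y [-0.209  -0.1799] yaw -2.21 medx 0.6419 medz 0.1179 slope z/y deg 3.24 [ 642.7 -194.9] [27.6 25.7] 72.4
side 80 y [-0.1536 -0.1038] yaw 2.71 medx 0.6352 medz 0.1174 slope z/y deg 3.09 [ 636.1 -128.6] [27.5 48.7] 3.6
side 72 y [-0.0421 -0.0018] yaw 1.44 medx 0.6272 medz 0.118 slope z/y deg 2.23 [627.7 -22.3] [28.3 38.4] 6.6
side 102 y [0.0268 0.0774] yaw 3.27 medx 0.6191 medz 0.118 slope z/y deg 1.14 [621.3  52.1] [28.1 50.3] 1.9
side 89 y [0.1388 0.1782] yaw 2.27 medx 0.6118 medz 0.1178 slope z/y deg 1.87 [611.6 158.6] [26.4 39.2] 3.9
side 111 y [0.209  0.2508] yaw 5.26 medx 0.606 medz 0.1172 slope z/y deg 0.23 [610.2 229.4] [34.9 42.1] 3.4
```

View pics/c10.png

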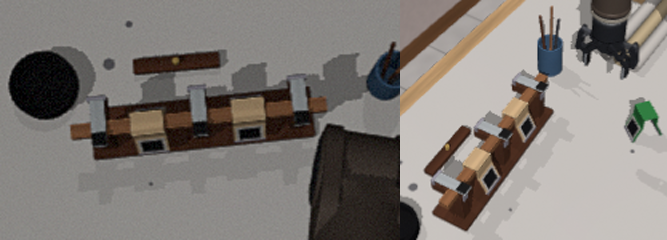

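Both boards hang upright astride the rail, at (147,125) and (247,118). The straps are shut, the bystanders are in place and the arm is clear. Handing in.

```bash
python3 -c "
from h import *
print(arm.job_done())"
```

```text
the job is handed in; nothing more can be done
None
```

I handed the job in: the rail is seated, all three straps are snapped shut, and both plywood boards hang still, one in each bay. The inkstone, brush pot and paperweight were not touched. While I was seating it, the rail first caught on the post's flared back edge and the wrist force reached about 92 N, under the 120 N limit. The hand-in gave no verdict.

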